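Put the yarn corner in order: unjam the scent bottle, file the shade boards

TASK

Make the shade-board rack ready for storage: pick up the moth-guard bottle, rock it well over from side to side until the scent bead jammed in its neck drops down into the body of the bottle, and stand the bottle upright in the middle of the cork coaster. Then, or before, stand every loose shade board on edge in a free slot of the rack, foot down and rod end up, fully home and centred along its slot (let it hang from its rod pins to bring it upright). Never lay the bottle over on its side, and leave the grey board already filed and the other things on the table where they are.

Things in the scene. Friction and masses are not known exactly. Their poses are not given: they have to be found in the camera images.
- bottle: Clear square open bottle, 260 g, 160 mm tall, standing on the table at the left. Origin: centre of its underside. Body 64x64 mm up to 94 mm high; above it a straight neck, outside 46 mm along local x and 34 mm along y, inside 38x26 mm. Two lips inside the neck, upper on the -x wall, lower on the +x wall, leave a staggered way; walls 4 mm, floor 5 mm
- upper_lip (a point): Middle of the upper teal lip on the neck's -x wall, 134 mm above the bottle's underside. It sticks out 14 mm, sloping 18 degrees down to its wall; the jammed bead lies on it. Leaning the bottle over (30 to 40 degrees is ample) towards its local +x drops the bead to the lower lip
- lower_lip (a point): Middle of the lower teal lip on the neck's +x wall, 103 mm above the bottle's underside, same shape as the upper one but mirrored. Leaning the bottle over (30 to 40 degrees) towards its local -x then drops the bead from it into the body of the bottle
- bead: Terracotta-coloured ceramic scent bead, a ball of 20 mm diameter, 12 g; origin at its centre. It starts jammed on the upper lip in the bottle's neck, about 138 mm above the bottle's underside; lying in the body of the bottle it is 15 mm above the underside
- coaster: Fixed round cork coaster, 96 mm across, 6 mm thick; origin: centre of its underside, on the table at the robot's right
- rack: Fixed slotted rack, 68 mm along local x, 204 mm along y. Origin: centre of its underside. Base 10 mm thick, six ribs 50 mm high on it, roof-shaped on top; five slots 24 mm wide (38 at the mouth) run along local x, 56 mm long, closed at both ends, centred at local y = -76, -38, 0, 38, 76 mm. A board standing in a slot has its rod along local x, its middle 60 mm and rod 100 mm up
- shade_a: Shade board wound with teal and aqua yarn, to be filed (may be absent); lies flat on the table. 100x44x20 mm, 110 g, both faces alike. Origin: its middle. Local +x runs from the foot end to the rod end, z through the thickness. A 10 mm rod along y at x=+40 mm ends in rounded pins 8 mm past each long edge (60 mm over both); pinched there at 3 N the board swings to hang
- shade_b: Shade board wound with green and lime yarn, to be filed (may be absent); lies flat on the table. 100x44x20 mm, 110 g, both faces alike. Origin: its middle. Local +x runs from the foot end to the rod end, z through the thickness. A 10 mm rod along y at x=+40 mm ends in rounded pins 8 mm past each long edge (60 mm over both); pinched there at 3 N the board swings to hang
- shade_c: Shade board wound with navy and sky blue yarn, to be filed (may be absent); lies flat on the table. 100x44x20 mm, 110 g, both faces alike. Origin: its middle. Local +x runs from the foot end to the rod end, z through the thickness. A 10 mm rod along y at x=+40 mm ends in rounded pins 8 mm past each long edge (60 mm over both); pinched there at 3 N the board swings to hang
- shade_d: Shade board wound with brown and sage yarn, to be filed (may be absent); lies flat on the table. 100x44x20 mm, 110 g, both faces alike. Origin: its middle. Local +x runs from the foot end to the rod end, z through the thickness. A 10 mm rod along y at x=+40 mm ends in rounded pins 8 mm past each long edge (60 mm over both); pinched there at 3 N the board swings to hang
- filed_a: Grey shade board already filed in the rack's slot at local y = -38 mm (one of the two grey boards is absent), to be left there; size and axes as the loose shade boards
- filed_b: Grey shade board already filed in the rack's slot at local y = 38 mm (one of the two grey boards is absent), to be left there; size and axes as the loose shade boards
- cone_green: Small green yarn cone, 60 mm wide, 85 mm tall; origin: centre of its underside. A bystander
- cone_aqua: Small aqua yarn cone, 56 mm wide, 80 mm tall; origin: centre of its underside. A bystander
- cone_navy: Small navy yarn cone, 60 mm wide, 88 mm tall; origin: centre of its underside. A bystander
- pin_dish: Blue ceramic pin dish, 72 mm wide, 24 mm tall; origin: centre of its underside. A bystander
- bobbin: Wooden bobbin standing on end, 32 mm wide, 48 mm tall; origin: centre of its underside. A bystander
- tape_measure: Round yellow tape measure lying flat, 56 mm wide, 20 mm tall; origin: centre of its underside. A bystander
- mushroom: Dark wooden darning mushroom, 56 mm wide, 71 mm tall; origin: centre of its underside. A bystander
Mind the look-alikes: they are no part of the job. What is shaped like the shade_c but orange, pink or purple is not meant.

How it is judged:
By the outcome, as a careful person would: the job done as asked, in the order asked, and still so for the second after the job is handed in, with the robot touching nothing.
Of shade_a, shade_b, shade_c, shade_d only 3 to 4 are there at a start; the rules pass over those that are not, and their reading is None.
Of filed_a, filed_b only 1 to 1 are there at a start; the rules pass over those that are not, and their reading is None.
At some moment in a run one of shade_a, shade_b, shade_c, shade_d may be knocked a few centimetres aside while the robot is not near it.
It also fails if it takes over 210 s, if anything falls off the work surface, if the arm or the gripper's body presses on something with over 40 N, if the wrist force passes 120 N, or if a joint passes its speed limit or range.

ROBOT

A 6-joint arm with a two-finger parallel gripper is mounted at the origin on the work surface. World frame = base frame: x ahead of the robot, y to its left, z up, the work surface at z = 0. Lengths are in mm, angles in rad, forces in N, time in s.
With the tool pointing down it reaches from about 250 to 775 mm from the base axis. Payload 4 kg.
Tool frame: the origin (TCP) lies at the very end of the fingers, on their centre line; the grasp point (between the pads) lies 19 mm behind it; z points along the fingers, y is the line along which they close (so a half turn about z gives the same grasp; the last joint's range is limited). The gripper opens to 94 mm and grips with 3 to 60 N. Pads are 16 mm wide; open, the fingers measure 119 mm over their backs; the gripper's body (75 mm by 177 mm) begins 78 mm behind the grasp point.
Start: joints at [1.051, 0.087, 1.371, -0, 1.684, -0.103], TCP at [222.672, 502.929, 205.506] pointing down, gripper open.
Joint ranges: [-3.1, 3.1], [-0.76, 2.03], [0.27, 2.55], [-1.08, 4.22], [0.17, 2.65], [-2.57, 2.57]. Speed limits (rad/s): [2.79, 2.79, 3.14, 3.14, 3.14, 3.14].

INTERFACE

Orientations are given as a unit quaternion [x, y, z, w].
In Python, from workcell import bot, viewer gives the robot as it stands.
- The arm moves only by the tool step_arm, never from a script. Its argument "targets" is a list of rows, each an object with "fingers": the finger opening in mm, from 0 to 94; "xyz": the shift along the tool's x, y, z in mm, a list of three; "turn": the turn about the tool's z in rad. In form: [{"fingers": fingers, "xyz": [x, y, z], "turn": turn}, ...]. A call has 1 to 10 rows; each row shifts and turns the commanded pose from where the row before left it, along the tool's axes as they then stand; what a row does not reach is not made up. A row lasts 1/8 s, in which the tool goes at most 62.5 mm and 10.7 degrees, less where a joint would pass 70% of its speed; a pose out of reach is approached as far as the arm can. A call is refused whole if a number of a shift passes 62.5 or a number of a turn 0.188, either way. A call with a gripper value outside its range is refused whole. The fingers move at their own pace and stop on an object; the grip force is fixed at half the most. Time passes only in rows, so rows that do not move let the fingers close. It gives the time, the measured TCP pose, the force, the opening and the grip force at its end, in the units of the state.
- bot.get_state(): the state, without advancing time (a new reading comes with each control period).
- viewer.get_image(name): name is "side" or "top"; returns (picture, depth): 420x560x3 uint8, red, green, blue; 420x560 float32, mm along the optical axis (not along the pixel's ray), 0 where there is no reading.
- viewer.calibration(name): a dict with "camera_matrix" (3x3 intrinsics, pixels), "R" (3x3) and "t" (3): a world point X has camera coordinates R X + t. Camera axes: x right, y down, z forward; pixel columns grow to the right and rows downward; lengths in mm; the calibration is good to about 2 mm. A picture is of the moment at which its call begins. calibration takes no time and is no camera call.
- bot.job_done(): hands the job in; it is judged then, once.
The state is a dict: "time": time; "joint_pos": joint angles; "dq": joint speeds; "effort": joint torques, N m; "ee_pos": TCP position; "ee_rot": TCP orientation; "ft_force": force on the tool from outside, world axes, zero at the start; "wrist_torque": the same for the moment, N m; "opening": opening from 0.0 (shut) to 1.0 (fully open); "grasp_force": force on a finger pad.
Only numpy, scipy, OpenCV 4.12 (cv2) and the standard library are available. Lean on these libraries where they do the work, as an engineer would, in place of code of your own. Each camera call takes 0.05 s, during which the arm holds its last target. There are 200 camera calls.

## Working session

There is one attempt and no reset: what is moved stays moved. The work goes in short steps, Python scripts to look and compute and a tool call to move; the robot and the scene stay as the last step left them, time stands still between calls to the robot, and variables do not carry over. Pictures are saved under pics/ and viewed, at most 14 in all, crops included, and the job is handed in when it is done.

Besides the shell and the picture viewer there is one more tool, called as name(argument=value, ...), one argument or row to a line, values as JSON. step_arm: Moves the arm, as the interface text tells. Its arguments: {"type":"object","properties":{"targets":{"type":"array","items":{"type":"object","properties":{"fingers":{"type":"number"},"xyz":{"type":"array","items":{"type":"number"}},"turn":{"type":"number"}}}}},"required":["targets"]}

```bash
ls; mkdir -p pics; python3 - <<'E'
from workcell import bot, viewer
import cv2,numpy as np
print(bot.get_state())
for n in("top","side"):
    p,d=viewer.get_image(n); cv2.imwrite(f"pics/{n}0.png",cv2.resize(p[:,:,::-1],(800,600),interpolation=cv2.INTER_CUBIC)); np.savez(f"{n}0.npz",p=p,d=d)
    print({k:np.round(v,3).tolist() for k,v in viewer.calibration(n).items()})
E
```

```text
pics
{'time': 0.0, 'joint_pos': array([ 1.05088894e+00,  8.79640070e-02,  1.37225813e+00, -5.18837339e-05,
        1.68359929e+00, -1.03103571e-01]), 'dq': array([-0.00217135,  0.0003741 ,  0.00073395, -0.00064636, -0.00087012,
        0.00030488]), 'effort': array([ 8.88574887e-04, -3.40179527e+01, -3.02427506e+01,  7.19340937e-02,
        3.29818495e-02, -1.72871050e-04]), 'ee_pos': array([222.40714221, 502.41839723, 204.29730272]), 'ee_rot': array([ 2.06899351e-01,  9.78361598e-01, -1.06865625e-03, -3.17011086e-04]), 'ft_force': array([ 0.49380267,  0.37892209, -0.35979733]), 'wrist_torque': array([-0.00074475, -0.00269379,  0.04794272]), 'grasp_force': 0.0, 'opening': 1.0005843590994778}
{'camera_matrix': [[386.343, 0.0, 278.029], [0.0, 386.343, 207.971], [0.0, 0.0, 1.0]], 'R': [[-0.018, -1.0, 0.007], [-0.987, 0.016, -0.161], [0.161, -0.01, -0.987]], 't': [-47.521, 572.452, 896.786]}
{'camera_matrix': [[399.294, 0.0, 283.967], [0.0, 399.294, 213.309], [0.0, 0.0, 1.0]], 'R': [[0.819, -0.574, -0.007], [-0.426, -0.6, -0.677], [0.385, 0.557, -0.736]], 't': [-503.225, 274.32, 925.167]}
```

View pics/top0.png

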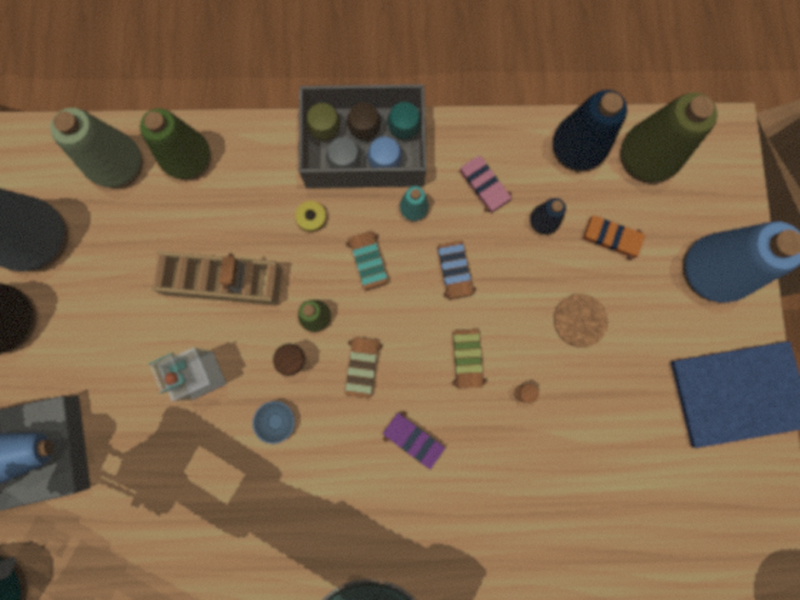

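View pics/side0.png

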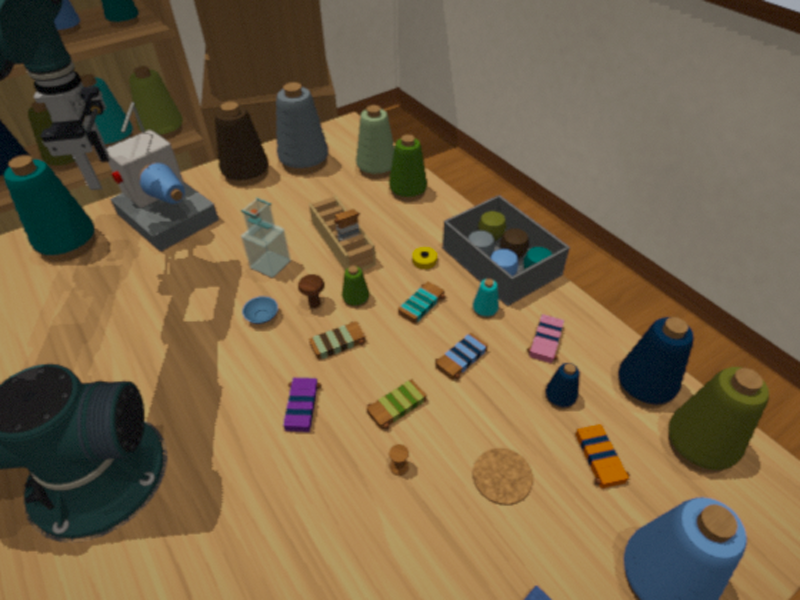

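```bash
python3 - <<'E'
import cv2,numpy as np
p=np.load("top0.npz")["p"][:,:,::-1]; s=np.load("side0.npz")["p"][:,:,::-1]
a=cv2.resize(p[155:285,235:350],None,fx=4,fy=4,interpolation=cv2.INTER_CUBIC)[:520]
b=cv2.resize(p[230:290,100:165],None,fx=5,fy=5,interpolation=cv2.INTER_CUBIC)
c=cv2.resize(s[135:195,165:210],None,fx=5,fy=5,interpolation=cv2.INTER_CUBIC)[:290]
o=np.zeros((600,800,3),np.uint8); o[:520,:460]=a; o[:300,465:790]=b; o[305:595,465:690]=c
cv2.imwrite("pics/crop1.png",o)
E
```

```text
(no output)
```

View pics/crop1.png

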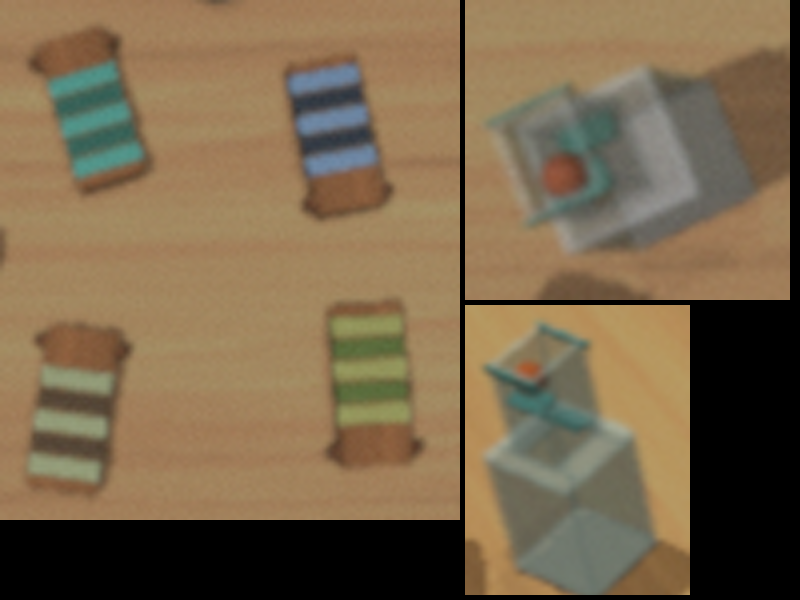

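```bash
cat > h.py <<'E'
import numpy as np,cv2
from workcell import bot,viewer
C={n:viewer.calibration(n) for n in("top","side")}
def ray(n,uv,z):
    c=C[n];R=np.array(c["R"]);t=np.array(c["t"]);K=np.array(c["camera_matrix"])
    uv=np.atleast_2d(np.asarray(uv,float)); d=(np.linalg.inv(K)@np.c_[uv,np.ones(len(uv))].T).T@R
    o=-R.T@t; return o+d*((z-o[2])/d[:,2])[:,None]
def proj(n,X):
    c=C[n];q=np.array(c["camera_matrix"])@(np.array(c["R"])@np.asarray(X,float)+c["t"]); return q[:2]/q[2]
def clouds(n,p,d):
    v,u=np.mgrid[:420,:560]; c=C[n];K=np.array(c["camera_matrix"])
    P=np.dstack([(u-K[0,2])/K[0,0]*d,(v-K[1,2])/K[1,1]*d,d])-np.array(c["t"])
    return P@np.array(c["R"])
E
python3 - <<'E'
from h import *
T=np.load("top0.npz");S=np.load("side0.npz");W=clouds("top",T["p"],T["d"]);X=W[...,0];Y=W[...,1];Z=W[...,2]
hsv=cv2.cvtColor(T["p"],cv2.COLOR_RGB2HSV)
print("cam",-np.array(C["top"]["R"]).T@C["top"]["t"])
# boards: region heights 12..28
for n,(u,v) in dict(teal=(258,182),navy=(319,189),green=(327,251),brown=(254,257),purple=(290,308)).items():
    m=((Z>12)&(Z<30)).astype(np.uint8); roi=np.zeros_like(m); cv2.circle(roi,(u,v),36,1,-1)
    _,l=cv2.connectedComponents(m&roi); k=l[v,u]; mm=l==k
    pts=np.c_[X[mm],Y[mm]].astype(np.float32); r=cv2.minAreaRect(pts); print(n,k,mm.sum(),"z",np.median(Z[mm]).round(1),np.round(r[0],1),np.round(r[1],1),round(r[2],1))
# rack, coaster
m=(X>400)&(Z>30)&(Z<75); 
sub=np.zeros(m.shape,bool); sub[170:220,100:205]=1; mm=m&sub
r=cv2.minAreaRect(np.c_[X[mm],Y[mm]].astype(np.float32)); print("rack",r,np.percentile(Z[mm],[5,50,95]))
mm=sub&(Z>85); print("filed",mm.sum(),W[mm].mean(0) if mm.any() else None)
c=ray("top",[(581*.7,320*.7)],6); print("coaster rough",c)
mm=np.zeros(m.shape,bool); mm[195:255,375:440]=1; mm&=(Z>3)&(Z<12); print(mm.sum(),cv2.minEnclosingCircle(np.c_[X[mm],Y[mm]].astype(np.float32)))
# bead
for n,D in(("top",T),("side",S)):
    h=cv2.cvtColor(D["p"],cv2.COLOR_RGB2HSV); m=((h[...,0]<9)&(h[...,1]>150)&(h[...,2]>80)).astype(np.uint8)
    k,l,st,ce=cv2.connectedComponentsWithStats(m)
    for i in range(1,k):
        if st[i,4]>8: print(n,st[i],ce[i],ray(n,ce[i],138))
# bottle rim in top crop: corners
cr=np.array([(490,122),(570,88),(605,185),(530,225)],float); cr=np.c_[100+(cr[:,0]-465)/5,230+cr[:,1]/5]
R=ray("top",cr,160); print("rim",R.round(1),R.mean(0))
b=np.array([(465+0,0)]);
sh=np.array([(650,65),(700,190),(570,250)],float); sh=np.c_[100+(sh[:,0]-465)/5,230+sh[:,1]/5]; print("shoulder",ray("top",sh,94).round(1))
E
```

```text
cam [419.48703563 -48.23207392 977.69544768]
teal 1 688 z 19.9 [646.1  -5.9] [100.   56.8] 14.3
navy 1 704 z 19.8 [ 626.9 -162. ] [100.8  57.8] 10.5
green 1 754 z 20.2 [ 469.3 -181.5] [55.  98.8] 89.0
brown 1 755 z 20.1 [456.3   2.6] [ 57.7 100.2] 86.2
purple 1 808 z 20.1 [331.9 -81.7] [99.8 58.4] 52.9
rack ((614.3195190429688, 253.23727416992188), (205.05767822265625, 68.94457244873047), 83.98797607421875) [33.55539158 55.51296332 61.08779241]
filed 275 [591.63889689 187.54289769 191.68139888]
coaster rough [[ 531.62683885 -383.34752053    6.        ]]
1181 ((531.3440551757812, -386.86688232421875), 109.15110778808594)
side [ 78 120   7   8  34] [ 81.02941176 122.94117647] [[254.48093591 593.19756348 138.        ]]
rim [[460.4 308.4 160. ]
 [474.  275.6 160. ]
 [433.4 259.1 160. ]
 [417.5 289.5 160. ]] [446.31806086 283.13706989 160.        ]
shoulder [[488.3 265.9  94. ]
 [431.5 241.1  94. ]
 [405.9 298.3  94. ]]
```

```bash
python3 - <<'E'
from h import *
T=np.load("top0.npz");S=np.load("side0.npz");W=clouds("top",T["p"],T["d"]);X=W[...,0];Y=W[...,1];Z=W[...,2]
print("bead",ray("top",[(100+(563-465)/5,230+175/5)],138),"side",ray("side",[(165+(530-465)/5,135+(372-305)/5)],138))
for x0,y0 in((446.5,282.5),): 
  a=np.radians(23.4); print("expect bead", x0-10*np.cos(a), y0-10*np.sin(a))
m=((Z>3)&(Z<12)).astype(np.uint8); m[:, :375]=0; m[:190]=0;m[262:]=0; m[:,440:]=0
m=cv2.morphologyEx(m,cv2.MORPH_OPEN,np.ones((5,5))); k,l,st,ce=cv2.connectedComponentsWithStats(m); i=1+st[1:,4].argmax(); mm=l==i
print("coaster",st[i],cv2.minEnclosingCircle(np.c_[X[mm],Y[mm]].astype(np.float32)),W[mm].mean(0))
# boards finer: pca of top-surface, pins excluded via yarn+wood mask eroded
hsv=cv2.cvtColor(T["p"],cv2.COLOR_RGB2HSV)
for n,(u,v) in dict(teal=(258,182),navy=(319,189),green=(327,251),brown=(254,257)).items():
    m=((Z>13)&(Z<30)).astype(np.uint8); roi=np.zeros_like(m); cv2.circle(roi,(u,v),36,1,-1)
    _,l=cv2.connectedComponents(m&roi); mm=l==l[v,u]; vv,uu=np.nonzero(mm); P=ray("top",np.c_[uu,vv],20)[:,:2]; c=P.mean(0); w,V=np.linalg.eigh(np.cov((P-c).T)); d=V[:,1]; 
    e=(P-c)@d; f=(P-c)@V[:,0]; c2=c+d*(e.max()+e.min())/2+V[:,0]*(f.max()+f.min())/2
    print(n,c.round(1),c2.round(1),"ang",np.degrees(np.arctan2(d[1],d[0])).round(1),"ext",np.ptp(e).round(1),np.ptp(f).round(1))
m=(Y>380)&(X>150)&(X<480)&(Z>0); ii=np.argsort(-Z[m])[:2000:400]; print("tall near",W[m][ii].round())
E
```

```text
bead [[438.32433714 285.52701312 138.        ]] side [[448.1141468  298.06006356 138.        ]]
expect bead 437.32245374316017 278.5285210936522
coaster [389 205  37  37 935] ((533.6277465820312, -383.7337341308594), 47.9188346862793) [ 534.87657515 -381.73033731    6.05921238]
teal [646.3  -7.3] [645.8  -7.1] ang -163.9 ext 101.2 56.5
navy [ 625.4 -161.9] [ 625.9 -160.5] ang -170.2 ext 101.1 55.2
green [ 467.7 -178.5] [ 468.6 -178.4] ang -177.6 ext 99.7 54.5
brown [456.6   5.7] [456.5   5.6] ang 171.1 ext 100.0 57.8
tall near [[208. 444. 244.]
 [351. 515. 145.]
 [311. 498. 133.]
 [320. 487.  53.]
 [264. 477.  51.]]
```

step_arm(
  targets=[
    {"fingers": 94,"xyz": [0,0,0],"turn": 0.186},
    {"fingers": 94,"xyz": [0,0,0],"turn": 0.186},
    {"fingers": 94,"xyz": [0,0,0],"turn": 0.186},
    {"fingers": 94,"xyz": [0,0,0],"turn": 0.186},
    {"fingers": 94,"xyz": [0,0,0],"turn": 0},
  ],
)

```text
time: 0.72
ee_pos: [222.5, 502.7, 204.9]
ee_rot: [0.547, 0.837, -0.001, 0.0]
ft_force: [0.1, -0.1, 0.7]
opening: 1.0
grasp_force: 0.0
```

```bash
python3 - <<'E'
from h import *
a=np.radians(23.4);ex=np.array([np.cos(a),np.sin(a),0]);c=np.array([446.5,282.5,0])
for s in(1,-1):
  for n,lx,z in(("bead",-8,138),("upper",-12,134),("lower",12,103)):
    P=c+s*lx*ex+[0,0,z]; t=proj("top",P); q=proj("side",P)
    print(s,n,"topcrop",((t[0]-100)*5+465).round(),((t[1]-230)*5).round(),"sidecrop",((q[0]-165)*5+465).round(),((q[1]-135)*5+305).round())
E
```

```text
1 bead topcrop 578.0 173.0 sidecrop 530.0 394.0
1 upper topcrop 585.0 181.0 sidecrop 526.0 404.0
1 lower topcrop 592.0 133.0 sidecrop 564.0 422.0
-1 bead topcrop 564.0 139.0 sidecrop 548.0 379.0
-1 upper topcrop 565.0 130.0 sidecrop 554.0 381.0
-1 lower topcrop 611.0 182.0 sidecrop 537.0 445.0
```

step_arm(
  targets=[
    {"fingers": 94,"xyz": [-58.2,23.5,0],"turn": 0},
    {"fingers": 94,"xyz": [-58.2,23.5,0],"turn": 0},
    {"fingers": 94,"xyz": [-58.2,23.5,0],"turn": 0},
    {"fingers": 94,"xyz": [-58.2,23.5,0],"turn": 0},
    {"fingers": 94,"xyz": [-58.2,23.5,0],"turn": 0},
    {"fingers": 94,"xyz": [0,0,0],"turn": 0},
    {"fingers": 94,"xyz": [0,0,0],"turn": 0},
  ],
)

```text
time: 1.6
ee_pos: [445.2, 283.9, 205.2]
ee_rot: [0.548, 0.837, -0.0, -0.001]
ft_force: [-0.8, 0.8, 0.3]
opening: 1.001
grasp_force: 0.0
```

step_arm(
  targets=[
    {"fingers": 94,"xyz": [0,0,0],"turn": 0},
    {"fingers": 94,"xyz": [-1.5,1,30],"turn": 0},
    {"fingers": 94,"xyz": [0,0,30],"turn": 0},
    {"fingers": 94,"xyz": [0,0,27],"turn": 0},
    {"fingers": 72,"xyz": [0,0,0],"turn": 0},
    {"fingers": 72,"xyz": [0,0,0],"turn": 0},
    {"fingers": 72,"xyz": [0,0,0],"turn": 0},
    {"fingers": 72,"xyz": [0,0,0],"turn": 0},
  ],
)

```text
time: 2.6
ee_pos: [447.6, 283.2, 119.8]
ee_rot: [0.548, 0.836, 0.001, 0.001]
ft_force: [-0.8, 0.1, 0.2]
opening: 0.769
grasp_force: 0.0
```

step_arm(
  targets=[
    {"fingers": 72,"xyz": [0,8,0],"turn": 0},
    {"fingers": 72,"xyz": [0,6,0],"turn": 0},
    {"fingers": 72,"xyz": [0,5,0],"turn": 0},
    {"fingers": 72,"xyz": [0,5,0],"turn": 0},
    {"fingers": 72,"xyz": [0,5,0],"turn": 0},
    {"fingers": 72,"xyz": [0,5,0],"turn": 0},
    {"fingers": 72,"xyz": [0,5,0],"turn": 0},
    {"fingers": 72,"xyz": [0,0,0],"turn": 0},
    {"fingers": 72,"xyz": [0,0,0],"turn": 0},
  ],
)

```text
time: 3.72
ee_pos: [482.6, 298.3, 118.2]
ee_rot: [0.548, 0.836, -0.0, -0.0]
ft_force: [0.3, 0.0, 0.3]
opening: 0.769
grasp_force: 0.2
```

```bash
cat > snap.py <<'E'
import sys
from h import *
# snap.py name  topbox(u0,v0,w,h) sidebox
n=sys.argv[1];bx=[list(map(int,a.split(","))) for a in sys.argv[2:4]]
o=np.zeros((600,800,3),np.uint8);x=0
for c,b in zip(("top","side"),bx):
    p,d=viewer.get_image(c);np.savez(f"{c}_{n}.npz",p=p,d=d)
    q=p[b[1]:b[1]+b[3],b[0]:b[0]+b[2],::-1];f=min(395/b[2],600/b[3]);q=cv2.resize(q,None,fx=f,fy=f,interpolation=cv2.INTER_CUBIC)[:600,:395]
    o[:q.shape[0],x:x+q.shape[1]]=q;x+=400;print(c,"scale",round(f,2))
cv2.imwrite(f"pics/{n}.png",o)
E
python3 snap.py tilt1 80,200,130,120 140,110,100,120
```

```text
top scale 3.04
side scale 3.95
```

View pics/tilt1.png

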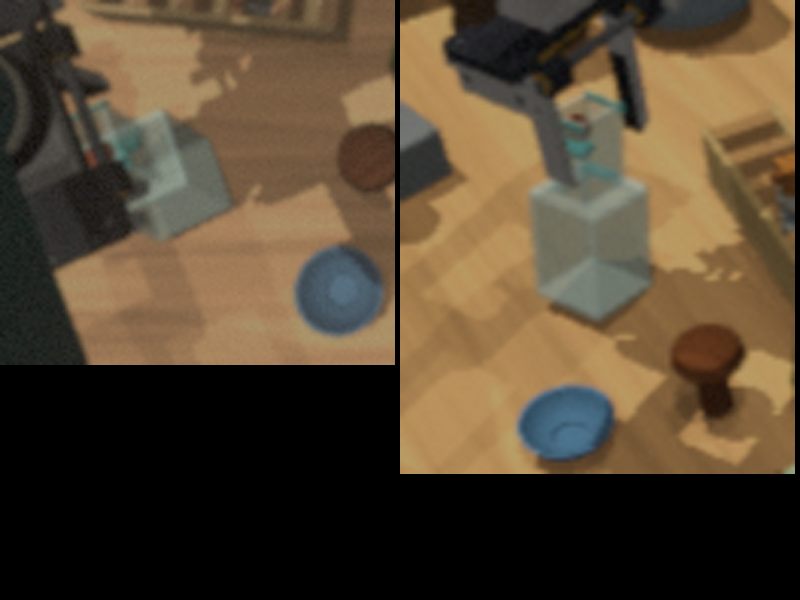

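step_arm(
  targets=[
    {"fingers": 72,"xyz": [0,5,0],"turn": 0},
    {"fingers": 72,"xyz": [0,5,0],"turn": 0},
    {"fingers": 72,"xyz": [0,5,0],"turn": 0},
    {"fingers": 72,"xyz": [0,5,0],"turn": 0},
    {"fingers": 72,"xyz": [0,0,0],"turn": 0},
    {"fingers": 72,"xyz": [0,0,0],"turn": 0},
  ],
)

```text
time: 4.58
ee_pos: [501.1, 306.3, 118.3]
ee_rot: [0.548, 0.836, -0.0, -0.0]
ft_force: [0.5, 0.4, 0.3]
opening: 0.765
grasp_force: 0.0
```

```bash
python3 snap.py tilt2 80,200,130,120 140,110,100,120
```

```text
top scale 3.04
side scale 3.95
```

View pics/tilt2.png

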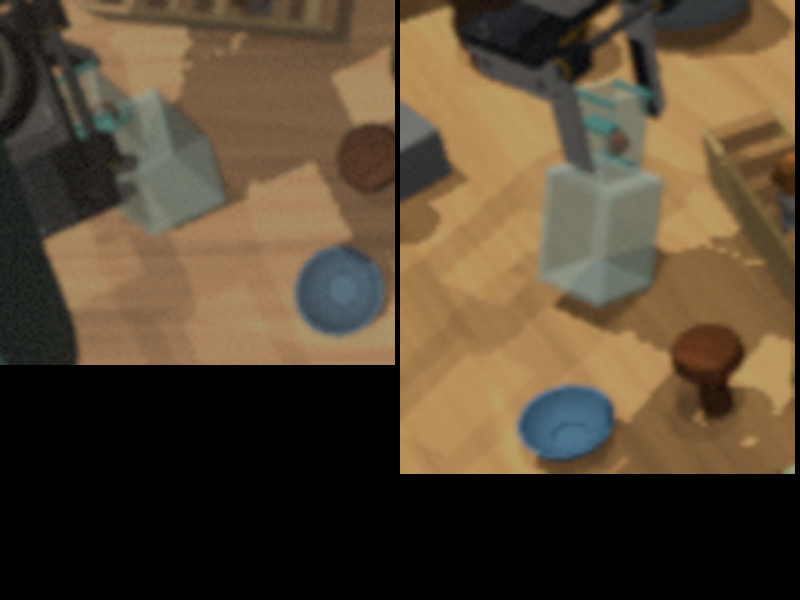

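step_arm(
  targets=[
    {"fingers": 72,"xyz": [0,4,0],"turn": 0},
    {"fingers": 72,"xyz": [0,4,0],"turn": 0},
    {"fingers": 72,"xyz": [0,4,0],"turn": 0},
    {"fingers": 72,"xyz": [0,4,0],"turn": 0},
    {"fingers": 72,"xyz": [0,4,0],"turn": 0},
    {"fingers": 72,"xyz": [0,0,0],"turn": 0},
    {"fingers": 72,"xyz": [0,0,0],"turn": 0},
    {"fingers": 72,"xyz": [0,0,0],"turn": 0},
    {"fingers": 72,"xyz": [0,0,0],"turn": 0},
  ],
)

```text
time: 5.8
ee_pos: [519.5, 314.3, 118.7]
ee_rot: [0.548, 0.836, 0.0, 0.0]
ft_force: [0.3, -0.1, -0.2]
opening: 0.768
grasp_force: 0.2
```

```bash
python3 snap.py tilt3 80,200,130,120 140,100,100,120
```

```text
top scale 3.04
side scale 3.95
```

View pics/tilt3.png

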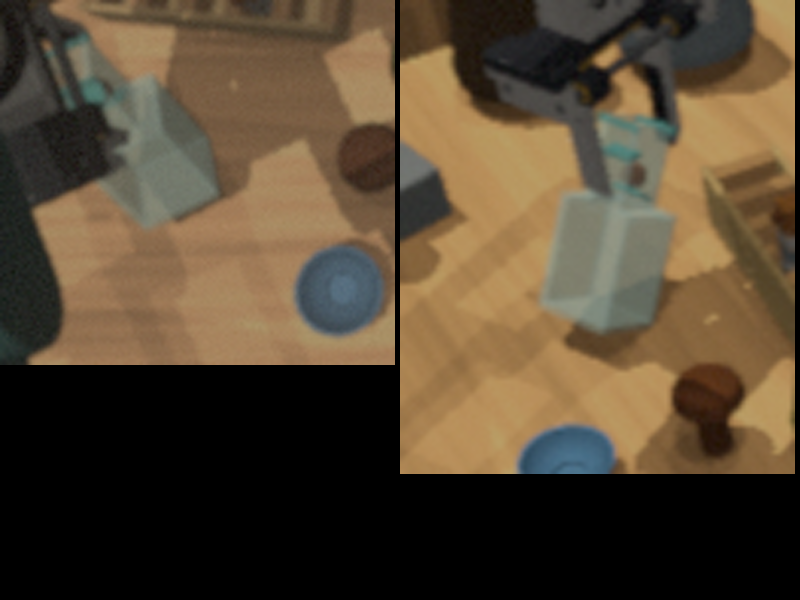

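step_arm(
  targets=[
    {"fingers": 72,"xyz": [0,-5,0],"turn": 0},
    {"fingers": 72,"xyz": [0,-5,0],"turn": 0},
    {"fingers": 72,"xyz": [0,-5,0],"turn": 0},
    {"fingers": 72,"xyz": [0,-5,0],"turn": 0},
    {"fingers": 72,"xyz": [0,-6,0],"turn": 0},
    {"fingers": 72,"xyz": [0,-8,0],"turn": 0},
    {"fingers": 72,"xyz": [0,-8,0],"turn": 0},
    {"fingers": 72,"xyz": [0,-8,0],"turn": 0},
    {"fingers": 72,"xyz": [0,-8,0],"turn": 0},
    {"fingers": 72,"xyz": [0,-6,0],"turn": 0},
  ],
)

```text
time: 7.15
ee_pos: [460.2, 288.6, 118.4]
ee_rot: [0.548, 0.836, -0.0, -0.0]
ft_force: [-0.0, -0.7, 0.0]
opening: 0.766
grasp_force: 0.0
```

step_arm(
  targets=[
    {"fingers": 72,"xyz": [0,-6,0],"turn": 0},
    {"fingers": 72,"xyz": [0,-9,0],"turn": 0},
    {"fingers": 72,"xyz": [0,-9,0],"turn": 0},
    {"fingers": 72,"xyz": [0,-9,0],"turn": 0},
    {"fingers": 72,"xyz": [0,-6,0],"turn": 0},
    {"fingers": 72,"xyz": [0,-6,0],"turn": 0},
    {"fingers": 72,"xyz": [0,-6,0],"turn": 0},
    {"fingers": 72,"xyz": [0,-6,0],"turn": 0},
    {"fingers": 72,"xyz": [0,-6,0],"turn": 0},
    {"fingers": 72,"xyz": [0,-4,0],"turn": 0},
  ],
)

```text
time: 8.4
ee_pos: [398.7, 261.8, 118.3]
ee_rot: [0.548, 0.836, -0.0, -0.0]
ft_force: [-0.9, 0.4, 0.3]
opening: 0.762
grasp_force: 0.2
```

step_arm(
  targets=[
    {"fingers": 72,"xyz": [0,-4,0],"turn": 0},
    {"fingers": 72,"xyz": [0,-4,0],"turn": 0},
    {"fingers": 72,"xyz": [0,-4,0],"turn": 0},
    {"fingers": 72,"xyz": [0,-4,0],"turn": 0},
    {"fingers": 72,"xyz": [0,-4,0],"turn": 0},
    {"fingers": 72,"xyz": [0,-4,0],"turn": 0},
    {"fingers": 72,"xyz": [0,0,0],"turn": 0},
    {"fingers": 72,"xyz": [0,0,0],"turn": 0},
    {"fingers": 72,"xyz": [0,0,0],"turn": 0},
  ],
)

```text
time: 9.52
ee_pos: [377.4, 252.6, 118.5]
ee_rot: [0.548, 0.836, 0.0, -0.0]
ft_force: [-0.0, -0.4, 0.7]
opening: 0.768
grasp_force: 0.2
```

```bash
python3 snap.py tilt4 80,200,130,120 140,110,100,120
```

```text
top scale 3.04
side scale 3.95
```

View pics/tilt4.png

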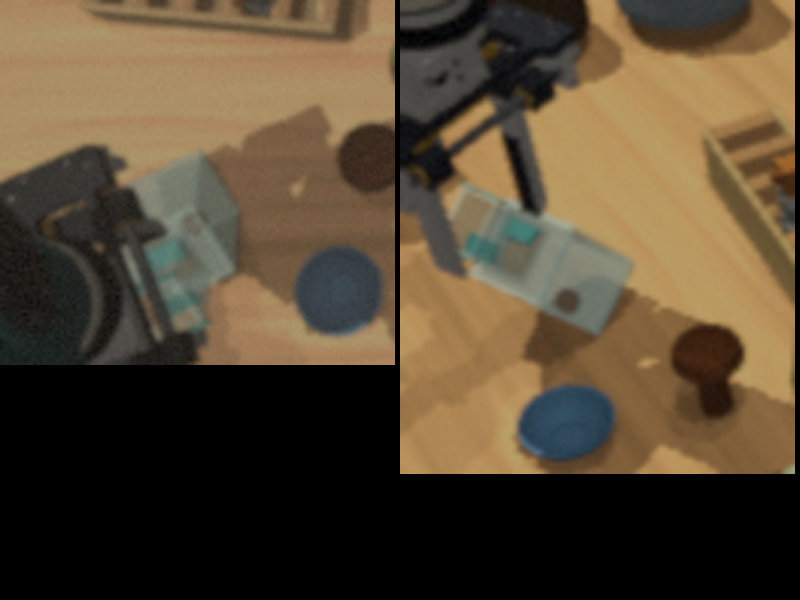

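step_arm(
  targets=[
    {"fingers": 72,"xyz": [0,5,0],"turn": 0},
    {"fingers": 72,"xyz": [0,5,0],"turn": 0},
    {"fingers": 72,"xyz": [0,5,0],"turn": 0},
    {"fingers": 72,"xyz": [0,5,0],"turn": 0},
    {"fingers": 72,"xyz": [0,8,0],"turn": 0},
    {"fingers": 72,"xyz": [0,8,0],"turn": 0},
    {"fingers": 72,"xyz": [0,8,0],"turn": 0},
    {"fingers": 72,"xyz": [0,8,0],"turn": 0},
    {"fingers": 72,"xyz": [0,8,0],"turn": 0},
    {"fingers": 72,"xyz": [0,6,0],"turn": 0},
  ],
)

```text
time: 10.88
ee_pos: [438.3, 279.0, 118.4]
ee_rot: [0.548, 0.836, -0.0, -0.0]
ft_force: [-0.2, -0.6, 0.1]
opening: 0.765
grasp_force: 0.0
```

step_arm(
  targets=[
    {"fingers": 72,"xyz": [0,6,0],"turn": 0},
    {"fingers": 72,"xyz": [0,4,0],"turn": 0},
    {"fingers": 72,"xyz": [0,0,0],"turn": 0},
    {"fingers": 72,"xyz": [0,0,0],"turn": 0},
    {"fingers": 60,"xyz": [0,0,0],"turn": 0},
    {"fingers": 50,"xyz": [0,0,0],"turn": 0},
    {"fingers": 40,"xyz": [0,0,0],"turn": 0},
    {"fingers": 40,"xyz": [0,0,0],"turn": 0},
    {"fingers": 40,"xyz": [0,0,0],"turn": 0},
    {"fingers": 40,"xyz": [0,0,0],"turn": 0},
  ],
)

```text
time: 12.12
ee_pos: [447.2, 282.9, 118.6]
ee_rot: [0.548, 0.836, 0.0, 0.0]
ft_force: [1.4, 0.6, -0.1]
opening: 0.489
grasp_force: 29.9
```

step_arm(
  targets=[
    {"fingers": 40,"xyz": [0,0,-10],"turn": 0},
    {"fingers": 40,"xyz": [0,0,-25],"turn": 0},
    {"fingers": 40,"xyz": [0,0,-25],"turn": 0},
    {"fingers": 40,"xyz": [0,0,-25],"turn": 0},
    {"fingers": 40,"xyz": [0,0,-25],"turn": 0},
    {"fingers": 40,"xyz": [0,0,-10],"turn": 0},
    {"fingers": 40,"xyz": [-16,-4.6,0],"turn": 0},
    {"fingers": 40,"xyz": [-32,-9.2,0],"turn": 0},
    {"fingers": 40,"xyz": [-32,-9.2,0],"turn": 0},
    {"fingers": 40,"xyz": [-32,-9.2,0],"turn": 0},
  ],
)

```text
time: 13.38
ee_pos: [461.3, 165.0, 236.5]
ee_rot: [0.549, 0.836, -0.002, -0.001]
ft_force: [0.2, 0.5, -3.0]
opening: 0.491
grasp_force: 29.9
```

step_arm(
  targets=[
    {"fingers": 40,"xyz": [-36,-10.3,0],"turn": 0},
    {"fingers": 40,"xyz": [-36,-10.3,0],"turn": 0},
    {"fingers": 40,"xyz": [-36,-10.3,0],"turn": 0},
    {"fingers": 40,"xyz": [-36,-10.3,0],"turn": 0},
    {"fingers": 40,"xyz": [-36,-10.3,0],"turn": 0},
    {"fingers": 40,"xyz": [-36,-10.3,0],"turn": 0},
    {"fingers": 40,"xyz": [-36,-10.3,0],"turn": 0},
    {"fingers": 40,"xyz": [-36,-10.3,0],"turn": 0},
    {"fingers": 40,"xyz": [-36,-10.3,0],"turn": 0},
    {"fingers": 40,"xyz": [-36,-10.3,0],"turn": 0},
  ],
)

```text
time: 14.62
ee_pos: [509.6, -205.7, 236.5]
ee_rot: [0.549, 0.836, -0.0, -0.002]
ft_force: [-0.6, -0.2, -2.9]
opening: 0.492
grasp_force: 29.9
```

step_arm(
  targets=[
    {"fingers": 40,"xyz": [-36,-10.3,0],"turn": 0},
    {"fingers": 40,"xyz": [-36,-10.3,0],"turn": 0},
    {"fingers": 40,"xyz": [-36,-10.3,0],"turn": 0},
    {"fingers": 40,"xyz": [-36,-10.3,0],"turn": 0},
    {"fingers": 40,"xyz": [-20,-6,0],"turn": 0},
    {"fingers": 40,"xyz": [-10,-3,0],"turn": 0},
    {"fingers": 40,"xyz": [0,0,0],"turn": 0},
    {"fingers": 40,"xyz": [0,0,0],"turn": 0},
    {"fingers": 40,"xyz": [0,0,0],"turn": 0},
  ],
)

```text
time: 15.75
ee_pos: [534.6, -382.6, 238.9]
ee_rot: [0.548, 0.837, 0.0, 0.0]
ft_force: [0.4, 0.6, -3.3]
opening: 0.49
grasp_force: 29.9
```

```bash
python3 - <<'E'
from h import *
s=bot.get_state();q=s["ee_rot"];print(s["ee_pos"],s["opening"],s["grasp_force"])
y=np.array([2*q[0]*q[1],q[1]**2-q[0]**2]);x=np.array([q[0]**2-q[1]**2,2*q[0]*q[1]])
d=np.array([533.6,-383.7])-s["ee_pos"][:2];print("tool x,y",d@x,d@y)
E
```

```text
[ 534.57517868 -382.61195031  238.86043255] 0.4902370028314204 29.907939434051514
tool x,y -0.6076572824747458 -1.3287505669519817
```

step_arm(
  targets=[
    {"fingers": 40,"xyz": [-0.6,-1.3,20],"turn": 0},
    {"fingers": 40,"xyz": [0,0,30],"turn": 0},
    {"fingers": 40,"xyz": [0,0,30],"turn": 0},
    {"fingers": 40,"xyz": [0,0,20],"turn": 0},
    {"fingers": 40,"xyz": [0,0,8],"turn": 0},
    {"fingers": 40,"xyz": [0,0,3],"turn": 0},
    {"fingers": 40,"xyz": [0,0,2],"turn": 0},
    {"fingers": 40,"xyz": [0,0,0],"turn": 0},
    {"fingers": 40,"xyz": [0,0,0],"turn": 0},
  ],
)

```text
time: 16.88
ee_pos: [533.8, -384.8, 126.2]
ee_rot: [0.548, 0.836, -0.0, 0.001]
ft_force: [0.1, -0.5, -2.7]
opening: 0.491
grasp_force: 29.9
```

step_arm(
  targets=[
    {"fingers": 40,"xyz": [0,0,1],"turn": 0},
    {"fingers": 40,"xyz": [0,0,1],"turn": 0},
    {"fingers": 40,"xyz": [0,0,0],"turn": 0},
    {"fingers": 40,"xyz": [0,0,0],"turn": 0},
  ],
)

```text
time: 17.38
ee_pos: [533.7, -384.8, 124.6]
ee_rot: [0.548, 0.836, -0.0, 0.001]
ft_force: [-0.1, -0.2, 4.1]
opening: 0.488
grasp_force: 29.9
```

step_arm(
  targets=[
    {"fingers": 50,"xyz": [0,0,0],"turn": 0},
    {"fingers": 60,"xyz": [0,0,0],"turn": 0},
    {"fingers": 80,"xyz": [0,0,0],"turn": 0},
    {"fingers": 84,"xyz": [0,0,0],"turn": 0},
    {"fingers": 84,"xyz": [0,0,-30],"turn": 0},
    {"fingers": 84,"xyz": [0,0,-50],"turn": 0},
    {"fingers": 84,"xyz": [0,0,-20],"turn": 0},
    {"fingers": 84,"xyz": [0,0,0],"turn": -0.171},
    {"fingers": 84,"xyz": [0,0,0],"turn": -0.171},
    {"fingers": 84,"xyz": [0,0,0],"turn": -0.171},
  ],
)

```text
time: 18.62
ee_pos: [533.5, -384.6, 223.4]
ee_rot: [0.316, 0.949, 0.0, 0.0]
ft_force: [-0.1, 1.0, 0.1]
opening: 0.895
grasp_force: 0.0
```

step_arm(
  targets=[
    {"fingers": 84,"xyz": [0,0,0],"turn": -0.171},
    {"fingers": 84,"xyz": [0,0,0],"turn": -0.171},
    {"fingers": 84,"xyz": [0,0,0],"turn": -0.171},
    {"fingers": 84,"xyz": [0,0,0],"turn": -0.171},
    {"fingers": 84,"xyz": [0,0,0],"turn": 0},
  ],
)

```text
time: 19.25
ee_pos: [533.5, -384.6, 223.4]
ee_rot: [-0.017, 1.0, 0.0, 0.0]
ft_force: [-0.4, 0.2, -0.2]
opening: 0.895
grasp_force: 0.0
```

```bash
cat > go.py <<'E'
import sys
from h import *
# go.py x y [psi_deg]: tool-axis shift needed (after turning), turn
s=bot.get_state();q=s["ee_rot"]
ps=np.degrees(np.arctan2(q[1]**2-q[0]**2,2*q[0]*q[1]))
x,y=map(float,sys.argv[1:3]);t=float(sys.argv[3]) if len(sys.argv)>3 else ps
print("t",round(s["time"],1),"pos",s["ee_pos"].round(1),"psi",ps.round(1),"q6",np.degrees(s["joint_pos"][5]).round(),"open",round(94*s["opening"],1),"gf",s["grasp_force"],"f",s["ft_force"].round(1))
d=np.array([x,y])-s["ee_pos"][:2]
for n,a in(("now",np.radians(ps)),("after turn",np.radians(t))):
    print(n,"tool x",round(d@[-np.sin(a),np.cos(a)],1),"y",round(d@[np.cos(a),np.sin(a)],1))
print("turn",-np.radians((t-ps+180)%360-180).round(3))
E
python3 snap.py bot1 360,150,110,120 300,260,110,120; python3 go.py 428.6 -179.8 92
```

```text
top scale 3.59
side scale 3.59
t 19.4 pos [ 533.5 -384.6  223.4] psi 91.9 q6 -133.0 open 84.3 gf 0.0 f [0.3 0.8 0.7]
now tool x 98.0 y 208.2
after turn tool x 97.7 y 208.3
turn -0.001
```

View pics/bot1.png

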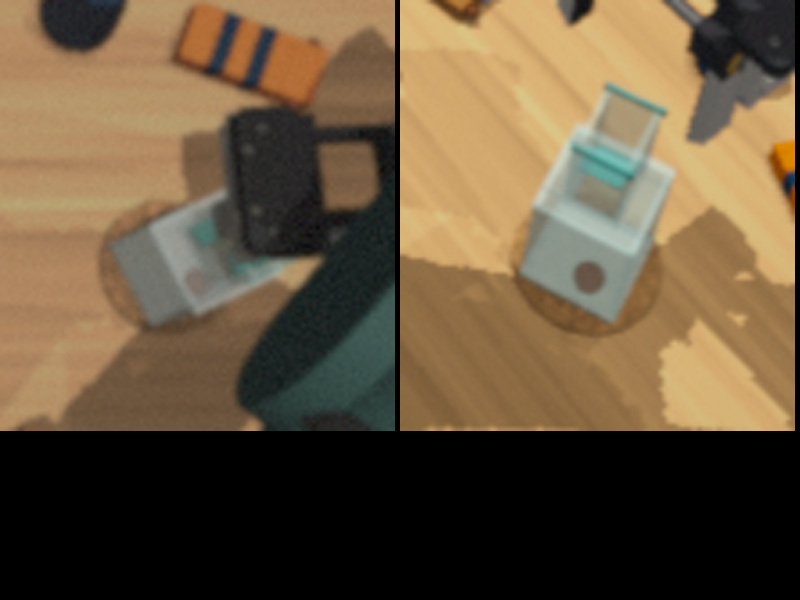

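```bash
cat > det.py <<'E'
import sys
from h import *
# detect each board by yarn colour in top view, then PCA over raised blob
def det(T):
    W=clouds("top",T["p"],T["d"]);Z=W[...,2];h=cv2.cvtColor(T["p"],cv2.COLOR_RGB2HSV);H,Sx,V=[h[...,i].astype(int) for i in range(3)]
    low=((Z>12)&(Z<30)).astype(np.uint8); k,l,st,ce=cv2.connectedComponentsWithStats(low)
    for i in range(1,k):
        if not 450<st[i,4]<1000: continue
        mm=l==i; vv,uu=np.nonzero(mm); P=ray("top",np.c_[uu,vv],20)[:,:2]; c=P.mean(0); w,E=np.linalg.eigh(np.cov((P-c).T)); d=E[:,1]
        e=(P-c)@d;f=(P-c)@E[:,0]; c2=c+d*(e.max()+e.min())/2+E[:,0]*(f.max()+f.min())/2
        wd=lambda s: np.ptp(f[s])
        if wd((e>e.max()-22)&(e<e.max()-4))<wd((e<e.min()+22)&(e>e.min()+4)): d=-d
        print("c",c2.round(1),"rod ang",np.degrees(np.arctan2(d[1],d[0])).round(1),"rod",(c2+40*d).round(1),"ext",np.ptp(e).round(),np.ptp(f).round(),"rgb",T["p"][mm].mean(0).round(),"px",ce[i].round())
if __name__=="__main__":
    p,d=viewer.get_image("top"); det(dict(p=p,d=d))
E
python3 det.py
```

```text
c [ 785.2 -221.3] rod ang -147.6 rod [ 751.4 -242.7] ext 101.0 56.0 rgb [149. 105. 113.] px [340. 128.]
c [ 683.8 -450.3] rod ang -112.2 rod [ 668.6 -487.3] ext 101.0 54.0 rgb [144.  94.  58.] px [431. 164.]
c [645.7  -6.8] rod ang 16.2 rod [684.1   4.4] ext 101.0 56.0 rgb [106. 124. 104.] px [258. 181.]
c [ 626.2 -161.2] rod ang -169.9 rod [ 586.8 -168.3] ext 101.0 57.0 rgb [116. 109. 109.] px [319. 188.]
c [ 468.6 -177.5] rod ang -178.2 rod [ 428.7 -178.8] ext 99.0 57.0 rgb [131. 119.  73.] px [328. 251.]
c [456.5   5.8] rod ang -8.8 rod [ 4.96e+02 -4.00e-01] ext 100.0 57.0 rgb [139. 121.  90.] px [253. 256.]
c [ 446.4 -649.6] rod ang 103.5 rod [ 437.1 -610.7] ext 141.0 70.0 rgb [ 68.  82. 107.] px [515. 254.]
c [331.8 -81.4] rod ang 52.8 rod [356.  -49.5] ext 100.0 56.0 rgb [81. 55. 81.] px [290. 308.]
```

step_arm(
  targets=[
    {"fingers": 84,"xyz": [24.4,52.3,0],"turn": 0},
    {"fingers": 84,"xyz": [24.4,52.3,0],"turn": 0},
    {"fingers": 84,"xyz": [24.4,52.3,0],"turn": 0},
    {"fingers": 84,"xyz": [24.4,52.3,0],"turn": 0},
    {"fingers": 84,"xyz": [0,0,40],"turn": 0},
    {"fingers": 84,"xyz": [0,0,50],"turn": 0},
    {"fingers": 84,"xyz": [0,0,50],"turn": 0},
    {"fingers": 84,"xyz": [0,0,40],"turn": 0},
    {"fingers": 84,"xyz": [0,0,10],"turn": 0},
    {"fingers": 84,"xyz": [0,0,0],"turn": 0},
  ],
)

```text
time: 20.65
ee_pos: [428.7, -179.2, 33.9]
ee_rot: [-0.018, 1.0, -0.0, 0.0]
ft_force: [0.5, -0.8, 0.2]
opening: 0.894
grasp_force: 0.0
```

```bash
python3 go.py 428.7 -179 92
```

```text
t 20.6 pos [ 428.7 -179.2   33.9] psi 92.0 q6 -122.0 open 84.0 gf 0.0 f [ 0.5 -0.8  0.2]
now tool x -0.0 y 0.2
after turn tool x -0.0 y 0.2
turn 0.001
```

step_arm(
  targets=[
    {"fingers": 84,"xyz": [0,0,15],"turn": 0},
    {"fingers": 84,"xyz": [0,0,15],"turn": 0},
    {"fingers": 84,"xyz": [0,0,0],"turn": 0},
    {"fingers": 66,"xyz": [0,0,0],"turn": 0},
    {"fingers": 60,"xyz": [0,0,0],"turn": 0},
    {"fingers": 59.5,"xyz": [0,0,0],"turn": 0},
    {"fingers": 59.5,"xyz": [0,0,0],"turn": 0},
    {"fingers": 59.5,"xyz": [0,0,0],"turn": 0},
  ],
)

```text
time: 21.65
ee_pos: [428.7, -179.0, 3.8]
ee_rot: [-0.018, 1.0, 0.0, 0.0]
ft_force: [0.6, 1.5, 2.1]
opening: 0.633
grasp_force: 1.3
```

step_arm(
  targets=[
    {"fingers": 59.2,"xyz": [0,0,0],"turn": 0},
    {"fingers": 59.2,"xyz": [0,0,0],"turn": 0},
    {"fingers": 59.2,"xyz": [0,0,0],"turn": 0},
    {"fingers": 59.2,"xyz": [0,0,0],"turn": 0},
  ],
)

```text
time: 22.15
ee_pos: [428.7, -179.0, 3.7]
ee_rot: [-0.018, 1.0, 0.0, 0.0]
ft_force: [-0.8, 0.4, 4.0]
opening: 0.628
grasp_force: 3.1
```

step_arm(
  targets=[
    {"fingers": 59,"xyz": [0,0,-6],"turn": 0},
    {"fingers": 59,"xyz": [0,0,-10],"turn": 0},
    {"fingers": 59,"xyz": [0,0,-12],"turn": 0},
    {"fingers": 59,"xyz": [0,0,-12],"turn": 0},
    {"fingers": 59,"xyz": [0,0,-12],"turn": 0},
    {"fingers": 59,"xyz": [0,0,-12],"turn": 0},
    {"fingers": 59,"xyz": [0,0,-15],"turn": 0},
    {"fingers": 59,"xyz": [0,0,-15],"turn": 0},
    {"fingers": 59,"xyz": [0,0,-15],"turn": 0},
    {"fingers": 59,"xyz": [0,0,0],"turn": 0},
  ],
)

```text
time: 23.4
ee_pos: [429.5, -179.6, 114.3]
ee_rot: [-0.018, 1.0, -0.001, 0.002]
ft_force: [0.1, 0.5, -1.7]
opening: 0.63
grasp_force: 4.5
```

```bash
python3 snap.py lift1 270,190,120,120 210,220,110,120; python3 go.py 428.7 -179 92
```

```text
top scale 3.29
side scale 3.59
t 23.5 pos [ 428.3 -179.   112.4] psi 92.1 q6 -122.0 open 59.5 gf 4.502765536308289 f [ 0.5  0.8 -1.4]
now tool x -0.4 y -0.0
after turn tool x -0.4 y -0.0
turn 0.001
```

View pics/lift1.png

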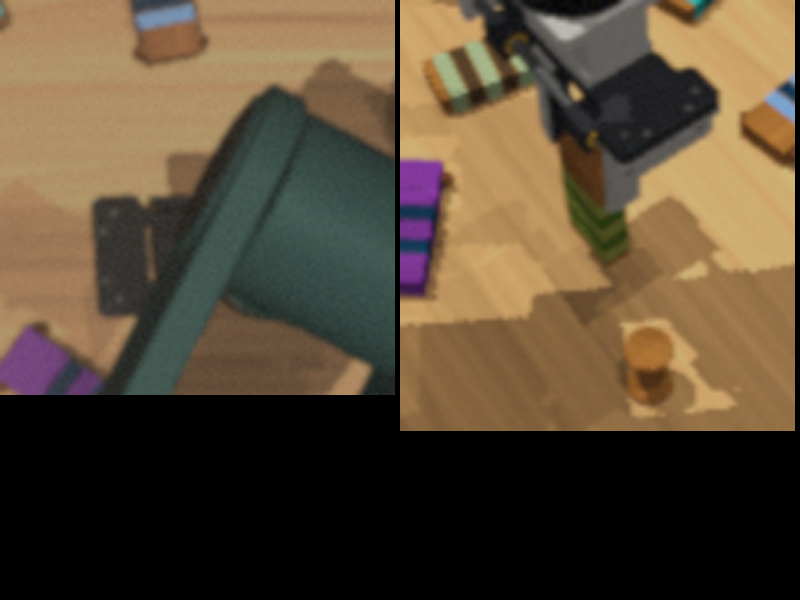

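step_arm(
  targets=[
    {"fingers": 59.3,"xyz": [0,0,0],"turn": 0},
    {"fingers": 59.3,"xyz": [0,0,0],"turn": 0},
    {"fingers": 59.3,"xyz": [0,0,-20],"turn": 0},
    {"fingers": 59.3,"xyz": [0,0,-20],"turn": 0},
    {"fingers": 59.3,"xyz": [0,0,0],"turn": 0},
    {"fingers": 59.2,"xyz": [0,0,0],"turn": 0},
    {"fingers": 59.2,"xyz": [0,0,0],"turn": 0},
  ],
)

```text
time: 24.38
ee_pos: [427.7, -178.7, 151.1]
ee_rot: [-0.018, 1.0, 0.001, -0.001]
ft_force: [0.4, -0.3, -1.3]
opening: 0.634
grasp_force: 3.0
```

```bash
python3 - <<'E'
from h import *
S=viewer.get_image("side");Wp=clouds("side",*S)
for n in("top","side"):
    p,d=viewer.get_image(n) if n=="top" else S
    W=clouds(n,p,d);X,Y,Z=W[...,0],W[...,1],W[...,2]
    reg=(X>550)&(X<680)&(Y>130)&(Y<375)
    m=reg&(Z>25)&(Z<66);r=cv2.minAreaRect(np.c_[X[m],Y[m]].astype(np.float32));print(n,"rack",m.sum(),np.round(r[0],1),np.round(r[1],1),r[2])
    m=reg&(Z>90)&(Z<125);print("filed",m.sum(),W[m].mean(0).round(1), cv2.minAreaRect(np.c_[X[m],Y[m]].astype(np.float32)))
    # held board
    m=(abs(X-428)<60)&(abs(Y+179)<30)&(Z>20)&(Z<135); Q=W[m]; 
    for z in range(40,135,15):
        k=abs(Q[:,2]-z)<6
        if k.any(): print("held",z,k.sum(),Q[k].mean(0).round(0),np.ptp(Q[k][:,0]).round(0))
E
python3 go.py 606.3 177.6 -6
```

```text
top rack 1780 [614.2 253.3] [205.1  68.8] 83.84564971923828
filed 236 [610.6 213.5 107.1] ((611.7608032226562, 214.99803161621094), (20.88155746459961, 57.482608795166016), 84.28244018554688)
side rack 18 [577.9 232.9] [34.5  2.5] 80.97532653808594
filed 0 [nan nan nan] ((0.0, 0.0), (0.0, 0.0), 0.0)
held 70 29 [ 424. -189.   72.] 20.0
held 85 43 [ 424. -187.   85.] 21.0
held 100 51 [ 424. -187.  100.] 22.0
held 115 52 [ 423. -187.  114.] 20.0
held 130 42 [ 421. -186.  129.] 20.0
t 24.5 pos [ 428.  -178.8  151.5] psi 92.1 q6 -122.0 open 59.3 gf 3.0112699046730995 f [ 0.5  0.5 -1.8]
now tool x -191.1 y 349.7
after turn tool x 373.1 y 140.1
turn 1.712<stdin>:8: RuntimeWarning: Mean of empty slice.
  ret = um.true_divide(
```

step_arm(
  targets=[
    {"fingers": 58,"xyz": [0,0,-14],"turn": 0.171},
    {"fingers": 58,"xyz": [0,0,-14],"turn": 0.171},
    {"fingers": 58,"xyz": [0,0,-14],"turn": 0.171},
    {"fingers": 58,"xyz": [0,0,-14],"turn": 0.171},
    {"fingers": 58,"xyz": [0,0,-14],"turn": 0.171},
    {"fingers": 58,"xyz": [0,0,0],"turn": 0.171},
    {"fingers": 58,"xyz": [0,0,0],"turn": 0.171},
    {"fingers": 58,"xyz": [0,0,0],"turn": 0.171},
    {"fingers": 58,"xyz": [0,0,0],"turn": 0.171},
    {"fingers": 58,"xyz": [0,0,0],"turn": 0.171},
  ],
)

```text
time: 25.72
ee_pos: [428.2, -179.0, 221.9]
ee_rot: [0.744, 0.668, -0.0, -0.0]
ft_force: [-0.7, -0.8, -0.9]
opening: 0.621
grasp_force: 14.9
```

step_arm(
  targets=[
    {"fingers": 58,"xyz": [20,7.5,0],"turn": 0},
    {"fingers": 58,"xyz": [46.6,17.5,0],"turn": 0},
    {"fingers": 58,"xyz": [46.6,17.5,0],"turn": 0},
    {"fingers": 58,"xyz": [46.6,17.5,0],"turn": 0},
    {"fingers": 58,"xyz": [46.6,17.5,0],"turn": 0},
    {"fingers": 58,"xyz": [46.6,17.5,0],"turn": 0},
    {"fingers": 58,"xyz": [46.6,17.5,0],"turn": 0},
    {"fingers": 58,"xyz": [46.6,17.5,0],"turn": 0},
    {"fingers": 58,"xyz": [26.6,10,0],"turn": 0},
    {"fingers": 58,"xyz": [0,0,0],"turn": 0},
  ],
)

```text
time: 26.98
ee_pos: [606.0, 179.1, 220.8]
ee_rot: [0.742, 0.671, -0.001, -0.001]
ft_force: [-0.4, 0.3, -1.3]
opening: 0.618
grasp_force: 14.9
```

```bash
python3 go.py 606.3 177.6 -6; python3 - <<'E'
from h import *
for n in("top","side"):
    p,d=viewer.get_image(n);W=clouds(n,p,d);Q=W[(abs(W[...,0]-606)<60)&(abs(W[...,1]-178)<22)&(W[...,2]>115)&(W[...,2]<215)]
    for z in range(120,215,15):
        k=abs(Q[:,2]-z)<6
        if k.any(): print(n,z,k.sum(),Q[k].mean(0).round(0),Q[k].min(0).round(0),Q[k].max(0).round(0))
E
```

```text
t 27.0 pos [606.  179.1 220.8] psi -5.7 q6 17.0 open 58.1 gf 14.929570108652115 f [-0.4  0.3 -1.3]
now tool x -1.4 y 0.4
after turn tool x -1.4 y 0.4
turn 0.005
top 135 9 [605. 164. 139.] [587. 162. 137.] [621. 166. 141.]
top 150 42 [601. 165. 151.] [582. 161. 144.] [624. 179. 156.]
top 165 48 [600. 167. 166.] [583. 162. 160.] [627. 185. 171.]
top 180 51 [601. 168. 180.] [583. 163. 174.] [627. 184. 186.]
top 195 46 [603. 167. 194.] [583. 164. 190.] [626. 182. 201.]
top 210 47 [602. 168. 210.] [583. 165. 204.] [627. 178. 215.]
side 135 14 [600. 166. 139.] [583. 160. 137.] [623. 180. 141.]
side 150 56 [601. 165. 150.] [582. 160. 145.] [626. 187. 156.]
side 165 60 [602. 165. 165.] [582. 158. 159.] [627. 181. 171.]
side 180 62 [600. 167. 180.] [583. 161. 174.] [626. 186. 185.]
side 195 64 [602. 168. 195.] [583. 162. 189.] [626. 186. 201.]
side 210 64 [602. 168. 210.] [583. 162. 204.] [624. 185. 215.]
```

step_arm(
  targets=[
    {"fingers": 58,"xyz": [0,1,20],"turn": 0},
    {"fingers": 58,"xyz": [0,0,25],"turn": 0},
    {"fingers": 58,"xyz": [0,0,20],"turn": 0},
    {"fingers": 58,"xyz": [0,0,10],"turn": 0},
    {"fingers": 58,"xyz": [0,0,8],"turn": 0},
    {"fingers": 58,"xyz": [0,0,8],"turn": 0},
    {"fingers": 58,"xyz": [0,0,8],"turn": 0},
    {"fingers": 58,"xyz": [0,0,8],"turn": 0},
    {"fingers": 58,"xyz": [0,0,5],"turn": 0},
    {"fingers": 58,"xyz": [0,0,0],"turn": 0},
  ],
)

```text
time: 28.32
ee_pos: [606.6, 177.3, 109.7]
ee_rot: [0.743, 0.67, -0.001, -0.0]
ft_force: [-0.3, -0.1, -1.3]
opening: 0.626
grasp_force: 14.9
```

step_arm(
  targets=[
    {"fingers": 58,"xyz": [0,0,5],"turn": 0},
    {"fingers": 58,"xyz": [0,0,4],"turn": 0},
    {"fingers": 58,"xyz": [0,0,2],"turn": 0},
    {"fingers": 58,"xyz": [0,0,2],"turn": 0},
    {"fingers": 58,"xyz": [0,0,0],"turn": 0},
    {"fingers": 58,"xyz": [0,0,0],"turn": 0},
  ],
)

```text
time: 29.08
ee_pos: [607.0, 177.3, 97.5]
ee_rot: [0.743, 0.67, 0.0, -0.0]
ft_force: [1.0, 1.2, -1.0]
opening: 0.62
grasp_force: 14.9
```

step_arm(
  targets=[
    {"fingers": 58,"xyz": [0,0,2],"turn": 0},
    {"fingers": 58,"xyz": [0,0,1.5],"turn": 0},
    {"fingers": 58,"xyz": [0,0,1],"turn": 0},
    {"fingers": 58,"xyz": [0,0,0],"turn": 0},
    {"fingers": 58,"xyz": [0,0,0],"turn": 0},
  ],
)

```text
time: 29.7
ee_pos: [607.3, 177.4, 94.5]
ee_rot: [0.743, 0.67, 0.001, 0.0]
ft_force: [-1.4, 0.2, 5.4]
opening: 0.618
grasp_force: 14.9
```

step_arm(
  targets=[
    {"fingers": 60,"xyz": [0,0,0],"turn": 0},
    {"fingers": 64,"xyz": [0,0,0],"turn": 0},
    {"fingers": 74,"xyz": [0,0,0],"turn": 0},
    {"fingers": 84,"xyz": [0,0,0],"turn": 0},
    {"fingers": 84,"xyz": [0,0,-20],"turn": 0},
    {"fingers": 84,"xyz": [0,0,-40],"turn": 0},
    {"fingers": 84,"xyz": [0,0,-40],"turn": 0},
    {"fingers": 84,"xyz": [0,0,-20],"turn": 0},
    {"fingers": 84,"xyz": [0,0,0],"turn": 0},
  ],
)

```text
time: 30.82
ee_pos: [608.4, 177.6, 217.3]
ee_rot: [0.743, 0.67, 0.003, 0.002]
ft_force: [-0.3, 0.1, 0.1]
opening: 0.892
grasp_force: 0.0
```

```bash
cat > rk.py <<'E'
from h import *
# boards standing in the rack: tops seen from both cameras, in rack frame
def rk():
    a=np.radians(83.9);ey=np.array([np.cos(a),np.sin(a)]);ex=np.array([np.sin(a),-np.cos(a)])
    for n in("top","side"):
        p,d=viewer.get_image(n);W=clouds(n,p,d);Q=W[(W[...,2]>70)&(W[...,2]<118)];v=Q[:,:2]-[614.3,253.2];x,y=v@ex,v@ey
        for k in(-2,-1,0,1,2):
            m=(abs(y-38*k)<17)&(abs(x)<40); t=m&(Q[:,2]>102)
            if m.sum()>40: print(n,"slot",k,"n",t.sum(),"x",x[t].min().round(),x[t].max().round(),"y",y[t].min().round(1),y[t].max().round(1),"ztop",np.percentile(Q[m,2],97).round(1))
rk()
E
python3 rk.py; python3 det.py; python3 go.py 586.8 -168.3 10
```

```text
top slot -2 n 201 x -28.0 28.0 y -88.2 -67.5 ztop 112.1
top slot -1 n 102 x -19.0 29.0 y -48.4 -33.2 ztop 112.1
side slot -2 n 100 x -27.0 26.0 y -87.2 -63.6 ztop 111.3
side slot -1 n 98 x -28.0 28.0 y -49.5 -23.6 ztop 112.1
c [ 785.4 -221. ] rod ang -146.9 rod [ 751.8 -242.8] ext 100.0 56.0 rgb [156. 110. 118.] px [340. 128.]
c [ 682.1 -449.8] rod ang -113.0 rod [ 666.5 -486.6] ext 100.0 56.0 rgb [153. 100.  62.] px [431. 164.]
c [646.   -7.8] rod ang 16.1 rod [684.5   3.3] ext 101.0 57.0 rgb [ 93. 115.  98.] px [258. 181.]
c [ 626.4 -161.8] rod ang -170.0 rod [ 587.  -168.7] ext 101.0 56.0 rgb [121. 114. 115.] px [319. 188.]
c [456.5   5.6] rod ang -8.8 rod [496.   -0.6] ext 100.0 57.0 rgb [107.  93.  70.] px [253. 256.]
c [332.  -81.7] rod ang 53.2 rod [355.9 -49.7] ext 100.0 56.0 rgb [82. 58. 82.] px [290. 308.]
t 31.0 pos [606.5 177.2 212. ] psi -5.9 q6 17.0 open 83.9 gf 0.0 f [ 0.1  0.4 -0.7]
now tool x -345.6 y 15.9
after turn tool x -336.8 y -79.4
turn -0.278
```

step_arm(
  targets=[
    {"fingers": 84,"xyz": [0,0,0],"turn": 0.17},
    {"fingers": 84,"xyz": [0,0,0],"turn": 0.17},
    {"fingers": 84,"xyz": [0,0,0],"turn": 0.17},
    {"fingers": 84,"xyz": [0,0,0],"turn": 0.17},
    {"fingers": 84,"xyz": [0,0,0],"turn": 0.17},
    {"fingers": 84,"xyz": [0,0,0],"turn": 0.17},
    {"fingers": 84,"xyz": [0,0,0],"turn": 0.17},
  ],
)

```text
time: 31.85
ee_pos: [606.2, 177.1, 210.9]
ee_rot: [0.991, 0.136, -0.002, 0.0]
ft_force: [0.6, -0.1, -0.7]
opening: 0.893
grasp_force: 0.0
```

step_arm(
  targets=[
    {"fingers": 84,"xyz": [6.7,47.1,0],"turn": 0},
    {"fingers": 84,"xyz": [6.7,47.1,0],"turn": 0},
    {"fingers": 84,"xyz": [6.7,47.1,0],"turn": 0},
    {"fingers": 84,"xyz": [6.7,47.1,0],"turn": 0},
    {"fingers": 84,"xyz": [0,0,50],"turn": 0},
    {"fingers": 84,"xyz": [0,0,50],"turn": 0},
    {"fingers": 84,"xyz": [0,0,50],"turn": 0},
    {"fingers": 84,"xyz": [0,0,26],"turn": 0},
    {"fingers": 84,"xyz": [0,0,0],"turn": 0},
  ],
)

```text
time: 32.98
ee_pos: [680.9, 3.7, 31.6]
ee_rot: [0.99, 0.138, -0.005, -0.001]
ft_force: [-0.4, 0.8, -0.7]
opening: 0.895
grasp_force: 0.0
```

```bash
python3 go.py 684.3 3.5 -74; python3 det.py|grep 645 -A3
```

```text
t 33.0 pos [680.9   3.7  31.6] psi -74.1 q6 70.0 open 84.2 gf 0.0 f [-0.4  0.8 -0.7]
now tool x 3.3 y 1.1
after turn tool x 3.3 y 1.1
turn -0.002
```

step_arm(
  targets=[
    {"fingers": 84,"xyz": [3,1,14],"turn": 0},
    {"fingers": 84,"xyz": [0,0,13],"turn": 0},
    {"fingers": 84,"xyz": [0,0,0],"turn": 0},
    {"fingers": 66,"xyz": [0,0,0],"turn": 0},
    {"fingers": 60,"xyz": [0,0,0],"turn": 0},
    {"fingers": 59.5,"xyz": [0,0,0],"turn": 0},
    {"fingers": 59.2,"xyz": [0,0,0],"turn": 0},
    {"fingers": 59.2,"xyz": [0,0,0],"turn": 0},
    {"fingers": 59.2,"xyz": [0,0,0],"turn": 0},
  ],
)

```text
time: 34.15
ee_pos: [688.0, 3.6, 10.6]
ee_rot: [0.99, 0.139, 0.001, -0.0]
ft_force: [0.0, 1.5, 2.2]
opening: 0.633
grasp_force: 1.5
```

step_arm(
  targets=[
    {"fingers": 66,"xyz": [0,0,0],"turn": 0},
    {"fingers": 72,"xyz": [0,0,0],"turn": 0},
    {"fingers": 72,"xyz": [0,0,0],"turn": 0},
  ],
)

```text
time: 34.52
ee_pos: [687.3, 3.1, 9.5]
ee_rot: [0.99, 0.138, -0.0, 0.0]
ft_force: [-1.1, 0.1, 0.2]
opening: 0.766
grasp_force: 0.0
```

```bash
python3 go.py 684.3 3.5 -74
```

```text
t 34.5 pos [687.3   3.1   9.5] psi -74.1 q6 70.0 open 72.0 gf 0.0 f [-1.1  0.1  0.2]
now tool x -2.8 y -1.2
after turn tool x -2.8 y -1.2
turn -0.002
```

step_arm(
  targets=[
    {"fingers": 72,"xyz": [-2.8,-1,6],"turn": 0},
    {"fingers": 72,"xyz": [0,0,0],"turn": 0},
    {"fingers": 72,"xyz": [0,0,0],"turn": 0},
    {"fingers": 66,"xyz": [0,0,0],"turn": 0},
    {"fingers": 60,"xyz": [0,0,0],"turn": 0},
    {"fingers": 59.5,"xyz": [0,0,0],"turn": 0},
    {"fingers": 59.2,"xyz": [0,0,0],"turn": 0},
    {"fingers": 59.2,"xyz": [0,0,0],"turn": 0},
    {"fingers": 59.2,"xyz": [0,0,0],"turn": 0},
  ],
)

```text
time: 35.65
ee_pos: [684.8, 3.4, 4.2]
ee_rot: [0.99, 0.138, 0.0, 0.0]
ft_force: [1.4, -0.5, -0.5]
opening: 0.63
grasp_force: 3.0
```

step_arm(
  targets=[
    {"fingers": 59,"xyz": [0,0,-6],"turn": 0},
    {"fingers": 59,"xyz": [0,0,-10],"turn": 0},
    {"fingers": 59,"xyz": [0,0,-12],"turn": 0},
    {"fingers": 59,"xyz": [0,0,-15],"turn": 0},
    {"fingers": 59,"xyz": [0,0,-20],"turn": 0},
    {"fingers": 59,"xyz": [0,0,-20],"turn": 0},
    {"fingers": 59.3,"xyz": [0,0,-20],"turn": 0},
    {"fingers": 59.3,"xyz": [0,0,-20],"turn": 0},
    {"fingers": 59.3,"xyz": [0,0,-20],"turn": 0},
    {"fingers": 59.2,"xyz": [0,0,-20],"turn": 0},
  ],
)

```text
time: 36.9
ee_pos: [684.6, 3.5, 168.3]
ee_rot: [0.99, 0.138, 0.0, -0.0]
ft_force: [0.1, 0.2, -0.8]
opening: 0.63
grasp_force: 2.9
```

step_arm(
  targets=[
    {"fingers": 59.2,"xyz": [0,0,-20],"turn": 0},
    {"fingers": 59.2,"xyz": [0,0,-20],"turn": 0},
    {"fingers": 59.2,"xyz": [0,0,-10],"turn": 0},
    {"fingers": 59.2,"xyz": [0,0,0],"turn": 0},
    {"fingers": 59.2,"xyz": [0,0,0],"turn": 0},
    {"fingers": 59.2,"xyz": [0,0,0],"turn": 0},
  ],
)

```text
time: 37.65
ee_pos: [684.2, 3.5, 215.6]
ee_rot: [0.99, 0.138, -0.001, -0.0]
ft_force: [-0.9, -0.5, -1.1]
opening: 0.63
grasp_force: 2.9
```

```bash
cat > held.py <<'E'
from h import *
s=bot.get_state();c=s["ee_pos"]
for n in("top","side"):
    p,d=viewer.get_image(n);W=clouds(n,p,d);Q=W[(abs(W[...,0]-c[0])<34)&(abs(W[...,1]-c[1])<34)&(W[...,2]>c[2]-100)&(W[...,2]<c[2]+5)]
    for z in np.arange(-95,6,20):
        k=abs(Q[:,2]-c[2]-z)<6
        if k.sum()>3: print(n,z,k.sum(),(Q[k]-c).mean(0).round(0),(Q[k]-c).min(0).round(0),(Q[k]-c).max(0).round(0))
E
python3 held.py;python3 go.py 614.3 253.2 -6
```

```text
top -75 18 [-11.   5. -75.] [-14.  -6. -81.] [ -8.  19. -69.]
top -55 18 [-11.   6. -54.] [-14.  -7. -60.] [ -8.  17. -49.]
top -35 24 [-11.   5. -35.] [-14.  -8. -41.] [ -8.  18. -29.]
top -15 28 [-11.   4. -15.] [-15.  -9. -20.] [-8. 20. -9.]
top 5 18 [-11.   5.   2.] [-14. -12.  -1.] [-7. 26.  5.]
side -75 53 [ -5.  -5. -76.] [-14. -23. -81.] [ 16.  20. -69.]
side -55 60 [ -5.  -6. -55.] [-15. -23. -61.] [ 15.  19. -49.]
side -35 60 [ -5.  -7. -35.] [-14. -24. -41.] [ 16.  20. -29.]
side -15 64 [ -6.  -6. -16.] [-14. -24. -21.] [15. 19. -9.]
side 5 40 [-7. -2.  2.] [-18. -33.  -1.] [ 5. 34.  5.]
t 37.8 pos [684.3   3.5 216. ] psi -74.1 q6 70.0 open 59.1 gf 2.897176891565323 f [-0.5  0.5 -0.9]
now tool x 1.2 y -259.4
after turn tool x 241.1 y -95.7
turn -1.188
```

step_arm(
  targets=[
    {"fingers": 58,"xyz": [0,0,-10],"turn": 0},
    {"fingers": 58,"xyz": [0,0,0],"turn": -0.17},
    {"fingers": 58,"xyz": [0,0,0],"turn": -0.17},
    {"fingers": 58,"xyz": [0,0,0],"turn": -0.17},
    {"fingers": 58,"xyz": [0,0,0],"turn": -0.17},
    {"fingers": 58,"xyz": [0,0,0],"turn": -0.17},
    {"fingers": 58,"xyz": [0,0,0],"turn": -0.17},
    {"fingers": 58,"xyz": [0,0,0],"turn": -0.17},
    {"fingers": 58,"xyz": [0,0,0],"turn": 0},
  ],
)

```text
time: 38.88
ee_pos: [684.8, 3.5, 227.8]
ee_rot: [0.743, 0.669, 0.0, 0.0]
ft_force: [-0.0, -0.5, 0.2]
opening: 0.616
grasp_force: 14.7
```

step_arm(
  targets=[
    {"fingers": 58,"xyz": [20,-8,0],"turn": 0},
    {"fingers": 58,"xyz": [40,-16,0],"turn": 0},
    {"fingers": 58,"xyz": [40,-16,0],"turn": 0},
    {"fingers": 58,"xyz": [40,-16,0],"turn": 0},
    {"fingers": 58,"xyz": [40,-16,0],"turn": 0},
    {"fingers": 58,"xyz": [40,-16,0],"turn": 0},
    {"fingers": 58,"xyz": [21,-7.7,0],"turn": 0},
    {"fingers": 58,"xyz": [0,0,0],"turn": 0},
    {"fingers": 58,"xyz": [0,0,0],"turn": 0},
    {"fingers": 58,"xyz": [0,0,0],"turn": 0},
  ],
)

```text
time: 40.12
ee_pos: [614.8, 251.4, 227.0]
ee_rot: [0.743, 0.669, -0.0, 0.0]
ft_force: [-0.2, 0.8, -0.2]
opening: 0.622
grasp_force: 14.7
```

```bash
python3 held.py;python3 go.py 614.3 253.2 -6
```

```text
top -75 47 [ -5.  -7. -75.] [-24. -12. -80.] [ 20.  12. -70.]
top -55 52 [ -6.  -7. -55.] [-23. -12. -61.] [ 19.  12. -49.]
top -35 53 [ -5.  -8. -35.] [-23. -13. -41.] [ 20.   9. -30.]
top -15 60 [ -4.  -9. -15.] [-23. -14. -20.] [20.  6. -9.]
top 5 33 [-1. -9.  2.] [-32. -14.  -1.] [30. -2.  5.]
side -75 49 [ -4.  -4. -76.] [-22. -11. -81.] [ 19.  14. -69.]
side -55 55 [ -3.  -5. -55.] [-24. -12. -61.] [ 21.  15. -49.]
side -35 55 [ -5.  -6. -35.] [-23. -12. -41.] [ 20.   9. -29.]
side -15 62 [ -5.  -6. -15.] [-24. -13. -21.] [20. 11. -9.]
side 5 27 [-3. -7.  2.] [-33. -12.  -1.] [30. -1.  5.]
t 40.2 pos [614.7 251.7 227. ] psi -6.0 q6 23.0 open 58.1 gf 14.713239669799805 f [ 0.6 -0.5 -1.3]
now tool x 1.5 y -0.6
after turn tool x 1.5 y -0.6
turn -0.0
```

step_arm(
  targets=[
    {"fingers": 58,"xyz": [0.8,0,25],"turn": 0},
    {"fingers": 58,"xyz": [0,0,30],"turn": 0},
    {"fingers": 58,"xyz": [0,0,20],"turn": 0},
    {"fingers": 58,"xyz": [0,0,10],"turn": 0},
    {"fingers": 58,"xyz": [0,0,8],"turn": 0},
    {"fingers": 58,"xyz": [0,0,8],"turn": 0},
    {"fingers": 58,"xyz": [0,0,8],"turn": 0},
    {"fingers": 58,"xyz": [0,0,8],"turn": 0},
    {"fingers": 58,"xyz": [0,0,5],"turn": 0},
    {"fingers": 58,"xyz": [0,0,0],"turn": 0},
  ],
)

```text
time: 41.48
ee_pos: [614.0, 253.8, 104.3]
ee_rot: [0.743, 0.67, -0.0, -0.0]
ft_force: [-0.4, 0.1, -1.2]
opening: 0.62
grasp_force: 14.7
```

step_arm(
  targets=[
    {"fingers": 58,"xyz": [0,0,4],"turn": 0},
    {"fingers": 58,"xyz": [0,0,3],"turn": 0},
    {"fingers": 58,"xyz": [0,0,0],"turn": 0},
    {"fingers": 58,"xyz": [0,0,0],"turn": 0},
    {"fingers": 58,"xyz": [0,0,0],"turn": 0},
  ],
)

```text
time: 42.1
ee_pos: [614.4, 253.9, 98.2]
ee_rot: [0.743, 0.67, 0.0, 0.0]
ft_force: [-0.7, -0.2, -1.3]
opening: 0.619
grasp_force: 14.7
```

step_arm(
  targets=[
    {"fingers": 58,"xyz": [0,0,2],"turn": 0},
    {"fingers": 58,"xyz": [0,0,1.5],"turn": 0},
    {"fingers": 58,"xyz": [0,0,1],"turn": 0},
    {"fingers": 58,"xyz": [0,0,0],"turn": 0},
    {"fingers": 58,"xyz": [0,0,0],"turn": 0},
  ],
)

```text
time: 42.72
ee_pos: [614.5, 254.3, 94.9]
ee_rot: [0.742, 0.67, 0.001, 0.0]
ft_force: [-1.9, 0.6, 5.7]
opening: 0.619
grasp_force: 14.7
```

step_arm(
  targets=[
    {"fingers": 60,"xyz": [0,0,0],"turn": 0},
    {"fingers": 64,"xyz": [0,0,0],"turn": 0},
    {"fingers": 74,"xyz": [0,0,0],"turn": 0},
    {"fingers": 84,"xyz": [0,0,0],"turn": 0},
    {"fingers": 84,"xyz": [0,0,-20],"turn": 0},
    {"fingers": 84,"xyz": [0,0,-40],"turn": 0},
    {"fingers": 84,"xyz": [0,0,-40],"turn": 0},
    {"fingers": 84,"xyz": [0,0,-10],"turn": 0},
    {"fingers": 84,"xyz": [0,0,0],"turn": 0},
  ],
)

```text
time: 43.85
ee_pos: [614.6, 253.9, 204.5]
ee_rot: [0.743, 0.67, 0.001, 0.0]
ft_force: [-0.2, 0.4, -0.2]
opening: 0.892
grasp_force: 0.0
```

step_arm(
  targets=[
    {"fingers": 84,"xyz": [0,0,0],"turn": -0.169},
    {"fingers": 84,"xyz": [0,0,0],"turn": -0.169},
    {"fingers": 84,"xyz": [0,0,0],"turn": -0.169},
    {"fingers": 84,"xyz": [0,0,0],"turn": -0.169},
    {"fingers": 84,"xyz": [0,0,0],"turn": -0.169},
    {"fingers": 84,"xyz": [0,0,0],"turn": -0.169},
    {"fingers": 84,"xyz": [0,0,0],"turn": -0.169},
    {"fingers": 84,"xyz": [0,0,0],"turn": -0.169},
    {"fingers": 84,"xyz": [0,0,0],"turn": -0.169},
    {"fingers": 84,"xyz": [0,0,0],"turn": 0},
  ],
)

```text
time: 45.1
ee_pos: [613.4, 253.5, 200.7]
ee_rot: [0.077, 0.997, -0.001, -0.002]
ft_force: [-0.5, 0.4, -0.3]
opening: 0.893
grasp_force: 0.0
```

```bash
python3 rk.py; python3 det.py; python3 go.py 496 -0.5 81.2
```

```text
top slot -2 n 201 x -28.0 29.0 y -87.9 -67.0 ztop 112.1
top slot -1 n 196 x -28.0 30.0 y -48.3 -27.6 ztop 112.5
top slot 0 n 102 x -29.0 0.0 y -9.5 10.7 ztop 112.1
side slot -2 n 104 x -26.0 29.0 y -88.1 -66.2 ztop 111.1
side slot -1 n 98 x -26.0 27.0 y -49.0 -24.8 ztop 112.4
side slot 0 n 92 x -28.0 27.0 y -11.8 14.1 ztop 111.4
c [ 785.3 -221.5] rod ang -147.1 rod [ 751.7 -243.2] ext 101.0 56.0 rgb [147. 103. 111.] px [340. 128.]
c [ 681.8 -449.4] rod ang -112.2 rod [ 666.6 -486.5] ext 101.0 58.0 rgb [144.  95.  58.] px [431. 164.]
c [ 626.4 -161. ] rod ang -169.6 rod [ 587.1 -168.2] ext 101.0 57.0 rgb [115. 108. 108.] px [319. 188.]
c [456.6   6.2] rod ang -9.3 rod [ 4.96e+02 -2.00e-01] ext 100.0 57.0 rgb [94. 82. 61.] px [253. 256.]
c [331.6 -81.2] rod ang 52.7 rod [355.8 -49.4] ext 100.0 57.0 rgb [84. 59. 86.] px [290. 308.]
t 45.2 pos [613.9 253.7 202.1] psi 81.1 q6 -64.0 open 83.8 gf 0.0 f [-0.3  0.3 -1.2]
now tool x 77.2 y -269.3
after turn tool x 77.6 y -269.2
turn -0.001
```

step_arm(
  targets=[
    {"fingers": 84,"xyz": [15.5,-53.8,0],"turn": 0},
    {"fingers": 84,"xyz": [15.5,-53.8,0],"turn": 0},
    {"fingers": 84,"xyz": [15.5,-53.8,0],"turn": 0},
    {"fingers": 84,"xyz": [15.5,-53.8,0],"turn": 0},
    {"fingers": 84,"xyz": [15.5,-53.8,0],"turn": 0},
    {"fingers": 84,"xyz": [0,0,50],"turn": 0},
    {"fingers": 84,"xyz": [0,0,50],"turn": 0},
    {"fingers": 84,"xyz": [0,0,50],"turn": 0},
    {"fingers": 84,"xyz": [0,0,30],"turn": 0},
    {"fingers": 84,"xyz": [0,0,0],"turn": 0},
  ],
)

```text
time: 46.5
ee_pos: [494.0, 0.1, 20.6]
ee_rot: [0.077, 0.997, 0.0, -0.003]
ft_force: [-0.9, 0.3, 0.3]
opening: 0.894
grasp_force: 0.0
```

step_arm(
  targets=[
    {"fingers": 84,"xyz": [0,0,0],"turn": 0},
    {"fingers": 84,"xyz": [0,0,0],"turn": 0},
    {"fingers": 84,"xyz": [0,0,0],"turn": 0},
  ],
)

```text
time: 46.88
ee_pos: [497.9, -0.3, 25.0]
ee_rot: [0.076, 0.997, -0.0, 0.002]
ft_force: [0.1, -0.1, -0.5]
opening: 0.895
grasp_force: 0.0
```

```bash
python3 go.py 496 -0.5 81.2
```

```text
t 46.9 pos [ 4.979e+02 -3.000e-01  2.500e+01] psi 81.2 q6 -88.0 open 84.1 gf 0.0 f [ 0.1 -0.1 -0.5]
now tool x 1.8 y -0.5
after turn tool x 1.8 y -0.5
turn 0.001
```

step_arm(
  targets=[
    {"fingers": 84,"xyz": [1,0,12],"turn": 0},
    {"fingers": 84,"xyz": [0,0,8],"turn": 0},
    {"fingers": 84,"xyz": [0,0,0],"turn": 0},
    {"fingers": 66,"xyz": [0,0,0],"turn": 0},
    {"fingers": 60,"xyz": [0,0,0],"turn": 0},
    {"fingers": 59.5,"xyz": [0,0,0],"turn": 0},
    {"fingers": 59.2,"xyz": [0,0,0],"turn": 0},
    {"fingers": 59.2,"xyz": [0,0,0],"turn": 0},
    {"fingers": 59.2,"xyz": [0,0,0],"turn": 0},
  ],
)

```text
time: 48.0
ee_pos: [496.1, 0.1, 3.7]
ee_rot: [0.076, 0.997, 0.0, 0.0]
ft_force: [-0.1, 1.6, 0.8]
opening: 0.628
grasp_force: 3.0
```

step_arm(
  targets=[
    {"fingers": 59,"xyz": [0,0,-6],"turn": 0},
    {"fingers": 59,"xyz": [0,0,-10],"turn": 0},
    {"fingers": 59,"xyz": [0,0,-12],"turn": 0},
    {"fingers": 59,"xyz": [0,0,-15],"turn": 0},
    {"fingers": 59,"xyz": [0,0,-20],"turn": 0},
    {"fingers": 59,"xyz": [0,0,-20],"turn": 0},
    {"fingers": 59.3,"xyz": [0,0,-20],"turn": 0},
    {"fingers": 59.3,"xyz": [0,0,-20],"turn": 0},
    {"fingers": 59.3,"xyz": [0,0,-20],"turn": 0},
    {"fingers": 59.2,"xyz": [0,0,-20],"turn": 0},
  ],
)

```text
time: 49.25
ee_pos: [495.8, -0.1, 168.2]
ee_rot: [0.076, 0.997, -0.0, 0.001]
ft_force: [0.6, -0.3, -1.8]
opening: 0.628
grasp_force: 3.0
```

step_arm(
  targets=[
    {"fingers": 59.2,"xyz": [0,0,-20],"turn": 0},
    {"fingers": 59.2,"xyz": [0,0,-20],"turn": 0},
    {"fingers": 59.2,"xyz": [0,0,-20],"turn": 0},
    {"fingers": 59.2,"xyz": [0,0,0],"turn": 0},
    {"fingers": 59.2,"xyz": [0,0,0],"turn": 0},
    {"fingers": 59.2,"xyz": [0,0,0],"turn": 0},
    {"fingers": 58,"xyz": [0,0,0],"turn": 0},
    {"fingers": 58,"xyz": [0,0,0],"turn": 0},
  ],
)

```text
time: 50.25
ee_pos: [495.6, -0.0, 226.0]
ee_rot: [0.076, 0.997, 0.0, -0.0]
ft_force: [0.5, 0.3, -1.1]
opening: 0.62
grasp_force: 14.9
```

```bash
python3 held.py;python3 go.py 618.3 291 -6
```

```text
side -75 38 [ -8. -11. -75.] [-15. -22. -81.] [  3.  23. -69.]
side -55 47 [ -7. -12. -55.] [-15. -23. -61.] [  4.  20. -49.]
side -35 50 [ -7. -11. -35.] [-14. -23. -41.] [  6.  24. -29.]
side -15 47 [ -7. -10. -15.] [-14. -23. -21.] [ 4. 20. -9.]
side 5 19 [-10.  -5.   2.] [-14. -31.  -1.] [-4. 33.  5.]
t 50.4 pos [ 4.957e+02 -1.000e-01  2.263e+02] psi 81.2 q6 -88.0 open 58.5 gf 14.898749738931656 f [-1.  -0.8 -1.9]
now tool x -76.9 y 306.3
after turn tool x 302.3 y 91.5
turn 1.523
```

Vertical. Turn 9×0.169 and go to slot +1.

step_arm(
  targets=[
    {"fingers": 58,"xyz": [0,0,0],"turn": 0.169},
    {"fingers": 58,"xyz": [0,0,0],"turn": 0.169},
    {"fingers": 58,"xyz": [0,0,0],"turn": 0.169},
    {"fingers": 58,"xyz": [0,0,0],"turn": 0.169},
    {"fingers": 58,"xyz": [0,0,0],"turn": 0.169},
    {"fingers": 58,"xyz": [0,0,0],"turn": 0.169},
    {"fingers": 58,"xyz": [0,0,0],"turn": 0.169},
    {"fingers": 58,"xyz": [0,0,0],"turn": 0.169},
    {"fingers": 58,"xyz": [0,0,0],"turn": 0.169},
    {"fingers": 58,"xyz": [0,0,0],"turn": 0},
  ],
)

```text
time: 51.6
ee_pos: [495.8, -0.1, 226.4]
ee_rot: [0.742, 0.67, 0.0, -0.0]
ft_force: [-0.1, 0.6, -0.6]
opening: 0.619
grasp_force: 14.9
```

step_arm(
  targets=[
    {"fingers": 58,"xyz": [21,6.5,0],"turn": 0},
    {"fingers": 58,"xyz": [44,13.3,0],"turn": 0},
    {"fingers": 58,"xyz": [44,13.3,0],"turn": 0},
    {"fingers": 58,"xyz": [44,13.3,0],"turn": 0},
    {"fingers": 58,"xyz": [44,13.3,0],"turn": 0},
    {"fingers": 58,"xyz": [44,13.3,0],"turn": 0},
    {"fingers": 58,"xyz": [40,12.1,0],"turn": 0},
    {"fingers": 58,"xyz": [21.3,6.4,0],"turn": 0},
    {"fingers": 58,"xyz": [0,0,0],"turn": 0},
    {"fingers": 58,"xyz": [0,0,0],"turn": 0},
  ],
)

```text
time: 52.85
ee_pos: [617.7, 290.4, 226.3]
ee_rot: [0.742, 0.67, -0.0, 0.0]
ft_force: [0.4, -0.5, -1.2]
opening: 0.616
grasp_force: 14.9
```

step_arm(
  targets=[
    {"fingers": 58,"xyz": [0,0,0],"turn": 0},
    {"fingers": 58,"xyz": [0,0,0],"turn": 0},
  ],
)

```text
time: 53.1
ee_pos: [617.8, 290.3, 227.1]
ee_rot: [0.743, 0.669, 0.0, 0.0]
ft_force: [-0.5, -0.6, -1.5]
opening: 0.619
grasp_force: 14.9
```

```bash
python3 held.py;python3 go.py 618.3 291 -6
```

```text
top -75 47 [ -4.  -7. -75.] [-23. -12. -81.] [ 21.  11. -69.]
top -55 61 [ -3.  -8. -55.] [-23. -12. -61.] [ 21.  11. -49.]
top -35 63 [ -3.  -8. -35.] [-23. -13. -41.] [ 21.  10. -29.]
top -15 68 [ -4.  -9. -15.] [-23. -13. -21.] [21.  7. -9.]
top 5 41 [-2. -9.  2.] [-32. -14.  -1.] [33.  8.  5.]
side -75 50 [ -2.  -5. -75.] [-23. -10. -81.] [ 21.  11. -69.]
side -55 53 [ -4.  -5. -55.] [-23. -11. -61.] [ 20.  14. -49.]
side -35 57 [ -3.  -7. -35.] [-23. -12. -41.] [ 21.   9. -29.]
side -15 58 [ -5.  -6. -15.] [-23. -11. -21.] [21. 16. -9.]
side 5 34 [-0. -7.  2.] [-32. -12.  -1.] [31.  2.  5.]
t 53.2 pos [617.8 290.6 226.9] psi -5.9 q6 26.0 open 58.2 gf 14.898839592933655 f [-0.4  0.3 -0.9]
now tool x 0.5 y 0.4
after turn tool x 0.5 y 0.4
turn 0.001
```

step_arm(
  targets=[
    {"fingers": 58,"xyz": [-0.5,0,25],"turn": 0},
    {"fingers": 58,"xyz": [0,0,30],"turn": 0},
    {"fingers": 58,"xyz": [0,0,20],"turn": 0},
    {"fingers": 58,"xyz": [0,0,10],"turn": 0},
    {"fingers": 58,"xyz": [0,0,8],"turn": 0},
    {"fingers": 58,"xyz": [0,0,8],"turn": 0},
    {"fingers": 58,"xyz": [0,0,8],"turn": 0},
    {"fingers": 58,"xyz": [0,0,8],"turn": 0},
    {"fingers": 58,"xyz": [0,0,5],"turn": 0},
    {"fingers": 58,"xyz": [0,0,0],"turn": 0},
  ],
)

```text
time: 54.45
ee_pos: [617.5, 290.6, 103.8]
ee_rot: [0.743, 0.67, -0.001, -0.0]
ft_force: [-0.5, 0.4, -2.2]
opening: 0.62
grasp_force: 14.9
```

step_arm(
  targets=[
    {"fingers": 58,"xyz": [0,0,4],"turn": 0},
    {"fingers": 58,"xyz": [0,0,3],"turn": 0},
    {"fingers": 58,"xyz": [0,0,2],"turn": 0},
    {"fingers": 58,"xyz": [0,0,1.5],"turn": 0},
    {"fingers": 58,"xyz": [0,0,1],"turn": 0},
    {"fingers": 58,"xyz": [0,0,0],"turn": 0},
    {"fingers": 58,"xyz": [0,0,0],"turn": 0},
  ],
)

```text
time: 55.32
ee_pos: [618.1, 291.4, 94.8]
ee_rot: [0.742, 0.67, 0.001, -0.0]
ft_force: [-2.2, 0.4, 5.6]
opening: 0.623
grasp_force: 14.9
```

step_arm(
  targets=[
    {"fingers": 60,"xyz": [0,0,0],"turn": 0},
    {"fingers": 64,"xyz": [0,0,0],"turn": 0},
    {"fingers": 74,"xyz": [0,0,0],"turn": 0},
    {"fingers": 84,"xyz": [0,0,0],"turn": 0},
    {"fingers": 84,"xyz": [0,0,-20],"turn": 0},
    {"fingers": 84,"xyz": [0,0,-40],"turn": 0},
    {"fingers": 84,"xyz": [0,0,-40],"turn": 0},
    {"fingers": 84,"xyz": [0,0,-10],"turn": 0},
    {"fingers": 84,"xyz": [0,0,0],"turn": 0},
  ],
)

```text
time: 56.45
ee_pos: [618.1, 290.8, 204.0]
ee_rot: [0.743, 0.67, 0.001, 0.0]
ft_force: [-0.1, 0.0, -0.9]
opening: 0.893
grasp_force: 0.0
```

step_arm(
  targets=[
    {"fingers": 84,"xyz": [0,0,0],"turn": 0.1615},
    {"fingers": 84,"xyz": [0,0,0],"turn": 0.1615},
    {"fingers": 84,"xyz": [0,0,0],"turn": 0.1615},
    {"fingers": 84,"xyz": [0,0,0],"turn": 0.1615},
    {"fingers": 84,"xyz": [0,0,0],"turn": 0.1615},
    {"fingers": 84,"xyz": [0,0,0],"turn": 0.1615},
    {"fingers": 84,"xyz": [0,0,0],"turn": 0.1615},
    {"fingers": 84,"xyz": [0,0,0],"turn": 0.1615},
    {"fingers": 84,"xyz": [0,0,0],"turn": 0},
  ],
)

```text
time: 57.58
ee_pos: [616.9, 290.3, 200.1]
ee_rot: [0.996, 0.089, -0.002, 0.001]
ft_force: [-0.7, -0.2, -0.2]
opening: 0.894
grasp_force: 0.0
```

```bash
python3 rk.py; python3 det.py; python3 go.py 587 -168.4 -80
```

```text
top slot -2 n 198 x -28.0 29.0 y -87.8 -67.3 ztop 111.9
top slot -1 n 202 x -27.0 30.0 y -48.7 -27.2 ztop 112.1
top slot 0 n 202 x -31.0 27.0 y -12.9 8.3 ztop 112.3
top slot 1 n 203 x -29.0 27.0 y 27.8 48.8 ztop 112.2
side slot -2 n 99 x -27.0 29.0 y -89.1 -64.7 ztop 112.0
side slot -1 n 95 x -26.0 29.0 y -49.7 -22.2 ztop 112.4
side slot 0 n 96 x -28.0 28.0 y -13.9 11.7 ztop 111.9
side slot 1 n 86 x -28.0 26.0 y 27.9 50.0 ztop 111.9
c [ 785.3 -221.6] rod ang -147.3 rod [ 751.7 -243.3] ext 101.0 56.0 rgb [141.  99. 107.] px [340. 128.]
c [ 682.7 -449.9] rod ang -113.1 rod [ 667.  -486.7] ext 101.0 57.0 rgb [138.  91.  55.] px [431. 164.]
c [ 626.4 -161.8] rod ang -170.0 rod [ 587.  -168.7] ext 101.0 56.0 rgb [110. 104. 104.] px [319. 188.]
c [331.7 -81.3] rod ang 52.6 rod [356.  -49.6] ext 100.0 56.0 rgb [84. 59. 88.] px [290. 308.]
t 57.7 pos [617.4 290.6 201.6] psi -79.8 q6 100.0 open 84.3 gf 0.0 f [-0.6  0.5 -0.3]
now tool x -111.1 y 446.3
after turn tool x -109.6 y 446.7
turn 0.003
```

step_arm(
  targets=[
    {"fingers": 84,"xyz": [-13.8,55.8,0],"turn": 0},
    {"fingers": 84,"xyz": [-13.8,55.8,0],"turn": 0},
    {"fingers": 84,"xyz": [-13.8,55.8,0],"turn": 0},
    {"fingers": 84,"xyz": [-13.8,55.8,0],"turn": 0},
    {"fingers": 84,"xyz": [-13.8,55.8,0],"turn": 0},
    {"fingers": 84,"xyz": [-13.8,55.8,0],"turn": 0},
    {"fingers": 84,"xyz": [-13.8,55.8,0],"turn": 0},
    {"fingers": 84,"xyz": [-13.8,55.8,0],"turn": 0},
    {"fingers": 84,"xyz": [0,0,0],"turn": 0},
    {"fingers": 84,"xyz": [0,0,30],"turn": 0},
  ],
)

```text
time: 58.98
ee_pos: [588.8, -168.9, 175.6]
ee_rot: [0.996, 0.088, 0.003, 0.001]
ft_force: [-0.2, -0.1, -0.8]
opening: 0.898
grasp_force: 0.0
```

step_arm(
  targets=[
    {"fingers": 84,"xyz": [0,0,50],"turn": 0},
    {"fingers": 84,"xyz": [0,0,50],"turn": 0},
    {"fingers": 84,"xyz": [0,0,45],"turn": 0},
    {"fingers": 84,"xyz": [0,0,0],"turn": 0},
    {"fingers": 84,"xyz": [0,0,0],"turn": 0},
    {"fingers": 84,"xyz": [0,0,0],"turn": 0},
    {"fingers": 84,"xyz": [0,0,0],"turn": 0},
  ],
)

```text
time: 59.85
ee_pos: [588.6, -168.6, 30.4]
ee_rot: [0.996, 0.088, 0.002, 0.001]
ft_force: [0.3, -0.0, 0.0]
opening: 0.892
grasp_force: 0.0
```

```bash
python3 go.py 587 -168.5 -80
```

```text
t 59.9 pos [ 588.6 -168.6   30.4] psi -79.9 q6 59.0 open 83.8 gf 0.0 f [ 0.3 -0.   0. ]
now tool x -1.6 y -0.3
after turn tool x -1.6 y -0.3
turn 0.001
```

step_arm(
  targets=[
    {"fingers": 84,"xyz": [-1,0,15],"turn": 0},
    {"fingers": 84,"xyz": [0,0,10],"turn": 0},
    {"fingers": 84,"xyz": [0,0,0],"turn": 0},
    {"fingers": 66,"xyz": [0,0,0],"turn": 0},
    {"fingers": 62,"xyz": [0,0,0],"turn": 0},
    {"fingers": 62,"xyz": [0,0,0],"turn": 0},
  ],
)

```text
time: 60.6
ee_pos: [586.3, -168.3, 3.2]
ee_rot: [0.996, 0.088, 0.0, 0.0]
ft_force: [0.5, -0.2, -0.5]
opening: 0.664
grasp_force: 0.0
```

step_arm(
  targets=[
    {"fingers": 60,"xyz": [0,0,0],"turn": 0},
    {"fingers": 59.5,"xyz": [0,0,0],"turn": 0},
    {"fingers": 59.2,"xyz": [0,0,0],"turn": 0},
    {"fingers": 59.2,"xyz": [0,0,0],"turn": 0},
    {"fingers": 59.2,"xyz": [0,0,0],"turn": 0},
  ],
)

```text
time: 61.22
ee_pos: [586.3, -168.1, 3.1]
ee_rot: [0.996, 0.088, 0.0, -0.0]
ft_force: [-0.8, 1.1, 0.2]
opening: 0.634
grasp_force: 3.0
```

step_arm(
  targets=[
    {"fingers": 59,"xyz": [0,0,-6],"turn": 0},
    {"fingers": 59,"xyz": [0,0,-10],"turn": 0},
    {"fingers": 59,"xyz": [0,0,-12],"turn": 0},
    {"fingers": 59,"xyz": [0,0,-15],"turn": 0},
    {"fingers": 59,"xyz": [0,0,-20],"turn": 0},
    {"fingers": 59,"xyz": [0,0,-20],"turn": 0},
    {"fingers": 59.3,"xyz": [0,0,-20],"turn": 0},
    {"fingers": 59.3,"xyz": [0,0,-20],"turn": 0},
    {"fingers": 59.3,"xyz": [0,0,-20],"turn": 0},
    {"fingers": 59.2,"xyz": [0,0,-20],"turn": 0},
  ],
)

```text
time: 62.48
ee_pos: [586.1, -168.3, 167.7]
ee_rot: [0.996, 0.088, 0.0, 0.0]
ft_force: [-0.0, -0.3, -1.4]
opening: 0.631
grasp_force: 3.0
```

step_arm(
  targets=[
    {"fingers": 59.2,"xyz": [0,0,-20],"turn": 0},
    {"fingers": 59.2,"xyz": [0,0,-20],"turn": 0},
    {"fingers": 59.2,"xyz": [0,0,-20],"turn": 0},
    {"fingers": 59.2,"xyz": [0,0,0],"turn": 0},
    {"fingers": 59.2,"xyz": [0,0,0],"turn": 0},
    {"fingers": 59.2,"xyz": [0,0,0],"turn": 0},
    {"fingers": 58,"xyz": [0,0,0],"turn": 0},
    {"fingers": 58,"xyz": [0,0,0],"turn": 0},
  ],
)

```text
time: 63.48
ee_pos: [586.0, -168.2, 225.5]
ee_rot: [0.996, 0.088, -0.0, -0.0]
ft_force: [-0.6, 0.7, -0.8]
opening: 0.622
grasp_force: 14.9
```

```bash
python3 held.py;python3 go.py 622.3 328.8 -6
```

```text
top -75 14 [ -8.  -2. -75.] [-12. -22. -80.] [ -5.  20. -70.]
top -55 20 [ -8.  -2. -55.] [-12. -23. -60.] [ -5.  18. -50.]
top -35 13 [ -7. -12. -35.] [ -9. -23. -41.] [ -5.   0. -29.]
top -15 18 [ -7. -10. -14.] [ -9. -24. -21.] [-5.  3. -9.]
side -75 58 [ -4.  -6. -75.] [-12. -23. -81.] [ 14.  19. -69.]
side -55 72 [ -4.  -6. -55.] [-12. -24. -61.] [ 15.  20. -49.]
side -35 69 [ -4.  -7. -35.] [-12. -24. -41.] [ 18.  21. -29.]
side -15 65 [ -6.  -5. -15.] [-13. -23. -21.] [ 8. 20. -9.]
side 5 40 [-7. -4.  3.] [-15. -34.  -1.] [ 3. 33.  5.]
t 63.6 pos [ 586.1 -168.3  225.7] psi -79.9 q6 59.0 open 58.3 gf 14.941660165786743 f [-0.1 -0.2 -1.5]
now tool x 122.5 y -483.1
after turn tool x 498.1 y -16.0
turn -1.29
```

step_arm(
  targets=[
    {"fingers": 58,"xyz": [0,0,0],"turn": -0.1613},
    {"fingers": 58,"xyz": [0,0,0],"turn": -0.1613},
    {"fingers": 58,"xyz": [0,0,0],"turn": -0.1613},
    {"fingers": 58,"xyz": [0,0,0],"turn": -0.1613},
    {"fingers": 58,"xyz": [0,0,0],"turn": -0.1613},
    {"fingers": 58,"xyz": [0,0,0],"turn": -0.1613},
    {"fingers": 58,"xyz": [0,0,0],"turn": -0.1613},
    {"fingers": 58,"xyz": [0,0,0],"turn": -0.1613},
    {"fingers": 58,"xyz": [20,-0.6,0],"turn": 0},
    {"fingers": 58,"xyz": [44,-1.4,0],"turn": 0},
  ],
)

```text
time: 64.82
ee_pos: [590.9, -104.0, 225.7]
ee_rot: [0.745, 0.667, 0.0, -0.0]
ft_force: [0.3, 0.5, -0.6]
opening: 0.62
grasp_force: 14.9
```

step_arm(
  targets=[
    {"fingers": 58,"xyz": [44,-1.4,0],"turn": 0},
    {"fingers": 58,"xyz": [44,-1.4,0],"turn": 0},
    {"fingers": 58,"xyz": [44,-1.4,0],"turn": 0},
    {"fingers": 58,"xyz": [44,-1.4,0],"turn": 0},
    {"fingers": 58,"xyz": [44,-1.4,0],"turn": 0},
    {"fingers": 58,"xyz": [44,-1.4,0],"turn": 0},
    {"fingers": 58,"xyz": [44,-1.4,0],"turn": 0},
    {"fingers": 58,"xyz": [44,-1.4,0],"turn": 0},
    {"fingers": 58,"xyz": [44,-1.4,0],"turn": 0},
    {"fingers": 58,"xyz": [24,-1,0],"turn": 0},
  ],
)

```text
time: 66.08
ee_pos: [619.8, 318.6, 225.6]
ee_rot: [0.743, 0.669, 0.0, -0.001]
ft_force: [0.3, -0.7, -1.1]
opening: 0.625
grasp_force: 14.9
```

step_arm(
  targets=[
    {"fingers": 58,"xyz": [14,-0.6,0],"turn": 0},
    {"fingers": 58,"xyz": [0,0,0],"turn": 0},
    {"fingers": 58,"xyz": [0,0,0],"turn": 0},
    {"fingers": 58,"xyz": [0,0,0],"turn": 0},
    {"fingers": 58,"xyz": [0,0,0],"turn": 0},
  ],
)

```text
time: 66.7
ee_pos: [622.3, 327.8, 226.3]
ee_rot: [0.744, 0.669, 0.0, 0.0]
ft_force: [-0.3, -0.3, -2.1]
opening: 0.619
grasp_force: 14.9
```

```bash
python3 held.py;python3 go.py 622.3 328.8 -6
```

```text
top -75 53 [ -4.  -8. -74.] [-23. -12. -81.] [ 19.   9. -69.]
top -55 62 [ -4.  -8. -55.] [-23. -12. -61.] [ 21.  10. -49.]
top -35 67 [ -3.  -8. -35.] [-23. -12. -41.] [ 20.  11. -29.]
top -15 70 [ -3.  -9. -15.] [-23. -12. -21.] [21.  8. -9.]
top 5 48 [ 1. -9.  3.] [-30. -14.  -1.] [32.  4.  5.]
side -75 51 [ -2.  -5. -74.] [-23. -13. -80.] [ 22.  14. -69.]
side -55 49 [ -3.  -5. -55.] [-23. -12. -61.] [ 20.  14. -49.]
side -35 55 [ -4.  -6. -35.] [-24. -13. -41.] [ 21.  14. -29.]
side -15 54 [ -3.  -5. -16.] [-22. -15. -21.] [ 21.  10. -10.]
side 5 35 [ 2. -7.  2.] [-34. -13.  -1.] [33. -2.  5.]
t 66.8 pos [622.2 328.1 226.2] psi -6.0 q6 29.0 open 58.1 gf 14.94106337428093 f [ 0.2 -0.4 -1.8]
now tool x 0.7 y -0.0
after turn tool x 0.7 y -0.0
turn -0.001
```

step_arm(
  targets=[
    {"fingers": 58,"xyz": [0,0,25],"turn": 0},
    {"fingers": 58,"xyz": [0,0,30],"turn": 0},
    {"fingers": 58,"xyz": [0,0,20],"turn": 0},
    {"fingers": 58,"xyz": [0,0,10],"turn": 0},
    {"fingers": 58,"xyz": [0,0,8],"turn": 0},
    {"fingers": 58,"xyz": [0,0,8],"turn": 0},
    {"fingers": 58,"xyz": [0,0,8],"turn": 0},
    {"fingers": 58,"xyz": [0,0,8],"turn": 0},
    {"fingers": 58,"xyz": [0,0,5],"turn": 0},
    {"fingers": 58,"xyz": [0,0,0],"turn": 0},
  ],
)

```text
time: 68.05
ee_pos: [621.8, 328.6, 103.3]
ee_rot: [0.743, 0.669, -0.001, -0.0]
ft_force: [-0.6, 0.9, -1.2]
opening: 0.617
grasp_force: 14.9
```

step_arm(
  targets=[
    {"fingers": 58,"xyz": [0,0,4],"turn": 0},
    {"fingers": 58,"xyz": [0,0,3],"turn": 0},
    {"fingers": 58,"xyz": [0,0,2],"turn": 0},
    {"fingers": 58,"xyz": [0,0,1.5],"turn": 0},
    {"fingers": 58,"xyz": [0,0,1],"turn": 0},
    {"fingers": 58,"xyz": [0,0,0],"turn": 0},
    {"fingers": 58,"xyz": [0,0,0],"turn": 0},
  ],
)

```text
time: 68.92
ee_pos: [622.3, 329.2, 94.0]
ee_rot: [0.743, 0.669, 0.001, -0.0]
ft_force: [-2.8, 0.7, 5.5]
opening: 0.621
grasp_force: 14.9
```

Seated. Release, retreat, final check.

step_arm(
  targets=[
    {"fingers": 60,"xyz": [0,0,0],"turn": 0},
    {"fingers": 64,"xyz": [0,0,0],"turn": 0},
    {"fingers": 74,"xyz": [0,0,0],"turn": 0},
    {"fingers": 84,"xyz": [0,0,0],"turn": 0},
    {"fingers": 84,"xyz": [0,0,-20],"turn": 0},
    {"fingers": 84,"xyz": [0,0,-40],"turn": 0},
    {"fingers": 84,"xyz": [0,0,-50],"turn": 0},
    {"fingers": 84,"xyz": [0,0,-50],"turn": 0},
    {"fingers": 84,"xyz": [0,-40,0],"turn": 0},
    {"fingers": 84,"xyz": [0,-40,0],"turn": 0},
  ],
)

```text
time: 70.18
ee_pos: [542.6, 337.3, 255.5]
ee_rot: [0.743, 0.669, 0.002, 0.001]
ft_force: [-0.1, -0.6, -0.1]
opening: 0.892
grasp_force: 0.0
```

step_arm(
  targets=[
    {"fingers": 84,"xyz": [0,-50,0],"turn": 0},
    {"fingers": 84,"xyz": [0,-50,0],"turn": 0},
    {"fingers": 84,"xyz": [0,0,0],"turn": 0},
    {"fingers": 84,"xyz": [0,0,0],"turn": 0},
    {"fingers": 84,"xyz": [0,0,0],"turn": 0},
  ],
)

```text
time: 70.8
ee_pos: [444.3, 347.3, 252.9]
ee_rot: [0.743, 0.669, 0.0, 0.0]
ft_force: [0.0, 0.5, 0.5]
opening: 0.897
grasp_force: 0.0
```

```bash
python3 rk.py; python3 det.py; python3 snap.py fin 100,60,340,260 150,60,300,330; python3 - <<'E'
from h import *
T=np.load("top_fin.npz");W=clouds("top",T["p"],T["d"])
m=(abs(W[...,0]-533)<60)&(abs(W[...,1]+384)<60);Q=W[m]
for lo,hi in((85,115),(155,175)):
    k=(Q[:,2]>lo)&(Q[:,2]<hi)
    if k.sum()>5: print(lo,k.sum(),cv2.minAreaRect(Q[k][:,:2].astype(np.float32)),Q[k][:,2].mean())
E
```

```text
top slot -2 n 202 x -28.0 29.0 y -88.4 -67.7 ztop 112.7
top slot -1 n 201 x -26.0 30.0 y -48.8 -27.5 ztop 112.4
top slot 0 n 201 x -31.0 26.0 y -12.1 8.3 ztop 111.7
top slot 1 n 203 x -27.0 28.0 y 28.1 49.6 ztop 112.5
top slot 2 n 206 x -29.0 29.0 y 65.1 87.2 ztop 112.2
side slot -2 n 97 x -26.0 28.0 y -87.1 -64.3 ztop 111.7
side slot -1 n 100 x -28.0 27.0 y -48.3 -24.2 ztop 111.5
side slot 0 n 96 x -30.0 27.0 y -12.4 10.8 ztop 111.8
side slot 1 n 94 x -26.0 27.0 y 26.9 51.8 ztop 112.0
side slot 2 n 87 x -29.0 25.0 y 64.2 86.9 ztop 112.0
c [ 785.3 -221.6] rod ang -147.2 rod [ 751.7 -243.3] ext 101.0 56.0 rgb [135.  95. 102.] px [340. 128.]
c [ 682.6 -449.8] rod ang -112.3 rod [ 667.5 -486.8] ext 101.0 56.0 rgb [133.  87.  53.] px [431. 164.]
c [331.2 -80.9] rod ang 53.0 rod [355.3 -49. ] ext 100.0 55.0 rgb [ 96.  66. 102.] px [290. 308.]
top scale 1.16
side scale 1.32
85 444 ((533.2847290039062, -382.9239196777344), (63.971160888671875, 64.9537124633789), 23.772167205810547) 100.19947665338454
155 229 ((533.1546020507812, -383.5984191894531), (48.09770965576172, 37.12635040283203), 24.730592727661133) 163.91574927442994
```

View pics/fin.png

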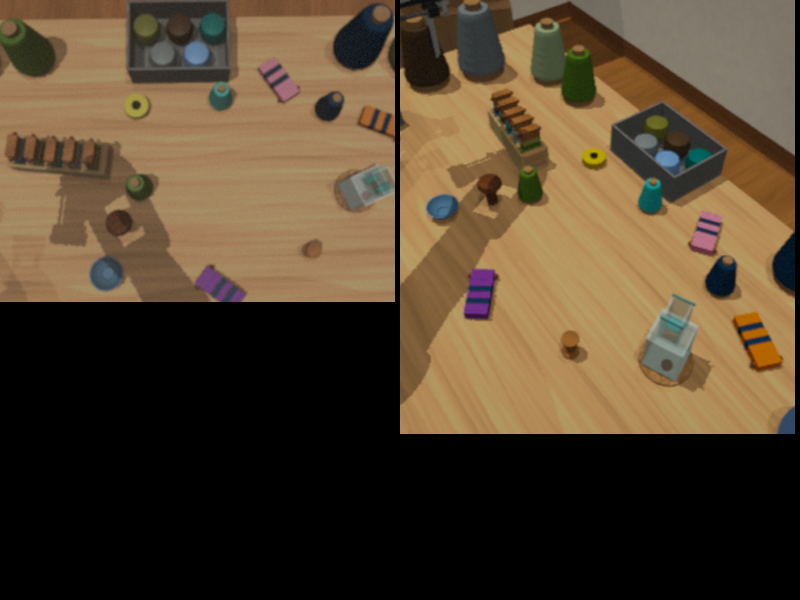

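```bash
python3 -c "
from workcell import bot
print(bot.job_done())"
```

```text
the job is handed in; nothing more can be done
None
```

The job is handed in. The last pictures show the bead down in the body, the bottle upright within about 1 mm of the coaster's middle, and all four shade boards fully home in the free slots; the bottle was rocked while standing on its bottom edge and lifted only afterwards.

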